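# Load the lathe's bars and probe them

## Robot

A 6-joint arm with a two-finger parallel gripper is mounted at the origin on the work surface. World frame = base frame: x ahead of the robot, y to its left, z up, the work surface at z = 0. Lengths are in m, angles in degrees, forces in N, time in s.
With the tool pointing down it reaches from about 0.4 to 0.825 m from the base axis. Payload 7 kg.
Tool frame: the origin (TCP) lies at the centre of the arm's flange, where the gripper is bolted on; the fingertips stand 178 mm ahead of it and the grasp point (between the pads) lies 159 mm ahead of it; z points along the fingers, y is the line along which they close (so a half turn about z gives the same grasp; the last joint's range is limited). The gripper opens to 88 mm and grips with 3 to 60 N. Pads are 19 mm wide; open, the fingers measure 130 mm over their backs; the gripper's body (78 mm by 193 mm) begins 47 mm behind the grasp point.
Start: joints at [-58.436, 20.546, 0.682, 0, -70.136, -16.507], TCP at [0.175, -0.652, 0.405] pointing down, gripper open.
Joint ranges: [-176.03, 176.03], [-82.01, 121.73], [-58.28, 71.71], [-173.87, 95.51], [-174.79, -0.11], [-173.66, 173.66]. Speed limits (degrees/s): [136.94, 136.94, 172.46, 180, 180, 180].

## Interface

Orientations are given as [roll, pitch, yaw] about the fixed x, y, z axes, in that order (R = Rz(yaw) Ry(pitch) Rx(roll)).
In Python, from plant import telemetry, snapshot, workorder, nets gives the robot as it stands.
- The arm moves only by the shell command python3 -m creep 'ROWS'. ROWS is JSON, a list that holds one entry, the list of rows, each a list of 5 numbers: the shift along the tool's x, y, z normalised to -1 to 1, where 1 is 0.2 m, then the turn about the tool's z normalised to -1 to 1, where 1 is pi/2 rad, then the opening, from 0 (shut) to 1 (fully open). In form: [[[x, y, z, spin, hand], ...]]. A call has 1 to 8 rows; each row shifts and turns the commanded pose from where the row before left it, along the tool's axes as they then stand; what a row does not reach is not made up. A row lasts 1/12 s, in which the tool goes at most 41.7 mm and 7.16 degrees, less where a joint would pass 70% of its speed; a pose out of reach is approached as far as the arm can. A call with a number of a shift or a turn outside -1 to 1 is refused whole. A call with a gripper value outside its range is refused whole. The fingers move at their own pace and stop on an object; the grip force is fixed at half the most. Time passes only in rows, so rows that do not move let the fingers close. It gives the time, the measured TCP pose, the force, the opening and the grip force at its end, in the units of the state.
- telemetry.get_obs(): the state, without advancing time (a new reading comes with each control period).
- snapshot(name): name is "scene" or "top" or "wrist"; returns a dict with "frame" (420x560x3 uint8, red, green, blue), "fx", "fy", "cx", "cy" (pixels), "rvec" (rotation vector, rad) and "tvec" (3), from world to camera coordinates, as OpenCV has them; the wrist camera has in their place "mount" (4x4, takes a point from camera to tool coordinates, whose origin is the TCP and whose axes are the flange's). Camera axes: x right, y down, z forward; pixel columns grow to the right and rows downward; lengths in m; the calibration is good to about 2 mm. A picture is of the moment at which its call begins: read the wrist's pose just before it. There is no depth.
- workorder.close_job(): hands the job in; it is judged then, once.
Trained networks look in a picture, given as the dict that the camera call returned (one of the last four; its "shot" number tells which), for a name from the list of things; names that differ only in an ending like _2 or _b are one class to them, and where a whole thing is asked for, a point or a joint stands for the part that bears it (a point fixed in the world has none). Each returns a list of dicts, best first, with "confidence" (0 to 1); they miss things now and then, are a little off and sometimes report something else, mostly with a low value. They report only what shows in the picture. A call takes as long as a camera call. They do not tell look-alikes from the thing itself.
- nets.find_in(picture, query): "uv" ([column, row] in pixels, amid what is visible of it).
- nets.masks_of(picture, query): "region" (420x560 bool, what is visible of it) and "uv" ([column, row] in pixels, amid what is visible of it).
- nets.landmark_of(picture, query): "uv" ([column, row] in pixels: a listed point, or the origin of a listed thing).
The state is a dict: "clock": time; "joint_pos": joint angles; "qvel": joint speeds; "tau": joint torques, N m; "tool_pos": TCP position; "orientation": TCP orientation; "force": force on the tool from outside, world axes, zero at the start; "moment": the same for the moment, N m; "opening": finger opening in m; "gripper_force": force on a finger pad.
Only numpy, scipy, OpenCV 4.12 (cv2) and the standard library are available. Lean on these libraries where they do the work, as an engineer would, in place of code of your own. Each camera call takes 0.05 s, during which the arm holds its last target. There are 200 camera calls.

## Task

Take every aluminium bar that is in the sloping rack and lay it squarely in a cradle of the inspection fixture, centred, one bar to a cradle (any cradle will do). When all are loaded, pick up the touch probe, touch its tip on the middle of the top of the setting master first, then on the dark band at the middle of each bar in its cradle, from the longest bar to the shortest, and last on the master once more, holding each touch for a moment. Finally stand the probe back upright in its stand, with all the bars still in their cradles, and leave the other things on the bench where they are.

Things in the scene. Friction and masses are not known exactly. Their poses are not given: they have to be found in the camera images.
- rack: fixed steel sloped rack, 308 mm wide (its y), 205 mm deep (its x), four side-by-side lanes at 76 mm pitch, at most one bar in each. The lane floor rises along its +x at 0.21 rad, 55 mm above the bench at the centre; lane dividers stand 12 mm, end lips 17 mm above that floor. Origin on the bench under the centre. Rack and fixture may swap sides.
- fixture: fixed grey fixture, base 100 x 270 x 10 mm, four alike open cradles in a row along its y at 65 mm pitch; origin under its centre. A cradle is two dark steel U-shaped saddles 64 mm apart along x, 10 mm thick, 32 mm between their lips; lips 7 mm tall, saddle floors 24 mm above the bench; open between the saddles.
- cradle1 (a point): where the centre of a bar lies when it is in this cradle (37 mm above the bench); its x axis is the direction of the bar's length, z up.
- cradle2 (a point): where the centre of a bar lies when it is in this cradle (37 mm above the bench); its x axis is the direction of the bar's length, z up.
- cradle3 (a point): where the centre of a bar lies when it is in this cradle (37 mm above the bench); its x axis is the direction of the bar's length, z up.
- cradle4 (a point): where the centre of a bar lies when it is in this cradle (37 mm above the bench); its x axis is the direction of the bar's length, z up.
- bar1: longest aluminium bar, may be absent: square section 26 x 26 mm, 148 mm long, plus a round 18 mm spigot 12 mm long at each end (172 mm over all), dark band 8 mm wide round its middle: the test mark. Origin at its centre, x along its length. About 280 g. Starts lying along a lane of the rack; any side may be up.
- bar2: second longest aluminium bar, may be absent: square section 26 x 26 mm, 128 mm long, plus a round 18 mm spigot 12 mm long at each end (152 mm over all), dark band 8 mm wide round its middle: the test mark. Origin at its centre, x along its length. About 250 g. Starts lying along a lane of the rack; any side may be up.
- bar3: second shortest aluminium bar, may be absent: square section 26 x 26 mm, 108 mm long, plus a round 18 mm spigot 12 mm long at each end (132 mm over all), dark band 8 mm wide round its middle: the test mark. Origin at its centre, x along its length. About 210 g. Starts lying along a lane of the rack; any side may be up.
- bar4: shortest aluminium bar, may be absent: square section 26 x 26 mm, 88 mm long, plus a round 18 mm spigot 12 mm long at each end (112 mm over all), dark band 8 mm wide round its middle: the test mark. Origin at its centre, x along its length. About 180 g. Starts lying along a lane of the rack; any side may be up.
- probe: hand touch probe standing upright in its stand: square aluminium flange 50 x 50 x 6 mm, above it a grey square handle 26 x 26 mm, 60 mm tall, below it a thin spring-loaded stylus. Origin at the centre of the flange's underside, z up along the handle (handle from z = 6 to 66 mm). About 220 g.
- probe_tip (a point): lowest point of the stylus (ball 10 mm across, white), 66 mm below the flange's underside. The stylus gives way upward by up to 10 mm against a spring: about 1.3 N to start it, 4 N at the end of its travel.
- stand: fixed dark steel probe stand, a 66 x 66 mm block on a 90 x 90 mm foot, 85 mm tall, with a 30 x 30 mm square well from the top almost to the bench: the flange of the probe rests on its top and the stylus hangs in the well. Origin on the bench under its centre, z up, sides along x and y.
- master: fixed steel setting master: a round pillar 36 mm across on a 70 mm foot, 50 mm tall, flat top; origin under its centre
- master_top (a point): centre of the flat top of the setting master, 50 mm above the bench
- oil_bottle: white plastic oil bottle, 60 mm across and 150 mm tall, standing behind the work; leave it alone; origin under its centre
- paste_can: steel can, 68 mm across, 75 mm tall, standing behind the work; leave it alone; origin under its centre
- marker_jar: amber glass jar, 60 mm across, 80 mm tall, behind the probe stand; leave it alone; origin under its centre
- collar: dark steel shaft collar (ring) 44 mm across, 14 mm high, lying flat between probe stand and setting master; leave it alone; origin under its centre
- mug: white ceramic mug, 80 mm across, 90 mm tall, right of the work; leave it alone; origin under its centre
There are look-alikes about, which are no part of the job. Leave any blue or yellow look-alike of the bar3 alone. Leave any turquoise look-alike of the bar2 alone.

How it is judged:
By the outcome, as a careful person would: the job done as asked, in the order asked, and still so for the second after the job is handed in, with the robot touching nothing.
Of bar1, bar2, bar3, bar4 only 3 to 4 are there at a start; the rules pass over those that are not, and their reading is None.
At some moment in a run one of bar1, bar2, bar3, bar4 may be knocked a few centimetres aside while the robot is not near it.
It also fails if it takes over 210 s, if anything falls off the work surface, if the arm or the gripper's body presses on something with over 40 N, if the wrist force passes 120 N, or if a joint passes its speed limit or range.

## Working session

There is one attempt and no reset: what is moved stays moved. The work goes in short steps, Python scripts to look and compute and a shell command to move; the robot and the scene stay as the last step left them, time stands still between calls to the robot, and variables do not carry over. Pictures are saved under pics/ and viewed, at most 14 in all, crops included, and the job is handed in when it is done.

```bash
ls; mkdir -p pics
cat > h.py <<'E'
import numpy as np, cv2
from plant import telemetry, snapshot, workorder, nets
from scipy.spatial.transform import Rotation as R
def tool():
    o=telemetry.get_obs(); T=np.eye(4)
    T[:3,:3]=R.from_euler('xyz',o['orientation'],degrees=True).as_matrix(); T[:3,3]=o['tool_pos']; return T
def shot(name,fn=None):
    T=tool(); p=snapshot(name)
    if 'mount' in p: C=T@np.array(p['mount'])   # cam->world
    else:
        W=np.eye(4); W[:3,:3]=cv2.Rodrigues(np.array(p['rvec'],float))[0]; W[:3,3]=np.ravel(p['tvec']); C=np.linalg.inv(W)
    if fn: cv2.imwrite('pics/'+fn,p['frame'][:,:,::-1])
    return p,C
def ray(p,C,uv,z):
    d=C[:3,:3]@np.array([(uv[0]-p['cx'])/p['fx'],(uv[1]-p['cy'])/p['fy'],1]); o=C[:3,3]
    return o+d*(z-o[2])/d[2]
def proj(p,C,X):
    q=np.linalg.inv(C)@np.append(X,1); return np.array([p['fx']*q[0]/q[2]+p['cx'],p['fy']*q[1]/q[2]+p['cy']])
E
python3 - <<'E'
from h import *
print({k:v for k,v in telemetry.get_obs().items()})
for n in ['scene','top']:
    p,C=shot(n,n+'0.png'); print(n,C.round(3).tolist(),p['fx'])
    for q,z in [('rack',0),('fixture',0),('cradle1',.037),('cradle2',.037),('cradle3',.037),('cradle4',.037),('bar1',.07),('bar2',.07),('bar3',.07),('bar4',.07),('probe',.085),('stand',0),('master_top',.05),('oil_bottle',0),('mug',0)]:
        print(q,[(np.round(r['uv']).tolist(),round(r['confidence'],2),ray(p,C,r['uv'],z).round(3).tolist()[:2]) for r in nets.landmark_of(p,q)[:5]])
E
```

```text
pics
{'clock': 0.0, 'joint_pos': array([-5.84358230e+01,  2.05932638e+01,  6.35189105e-01, -2.10799599e-02,
       -7.01343218e+01, -1.65087980e+01]), 'qvel': array([ 0.03399524,  0.03903963,  0.14306674, -0.03459777,  0.00374276,
        0.10407945]), 'tau': array([ 1.60618525e-03, -5.82715952e+01,  2.93046838e+01,  6.99696645e+00,
        6.85940424e-03, -1.86377606e-04]), 'tool_pos': array([ 0.17531581, -0.65165206,  0.40370952]), 'orientation': array([ 1.79905781e+02, -7.25880505e-03, -1.64951794e+02]), 'force': array([-0.81518398,  1.19077036,  0.21681726]), 'moment': array([-0.01069864,  0.04419594,  0.00441729]), 'gripper_force': 0.0, 'opening': 0.08741895612436724}
scene [[-0.823, 0.432, -0.369, 0.897], [0.568, 0.62, -0.541, 0.476], [-0.004, -0.655, -0.756, 0.855], [0.0, 0.0, 0.0, 1.0]] 426.78727537855366
rack [([221.0, 159.0], 0.63, [0.488, -0.38]), ([231.0, 186.0], 0.57, [0.522, -0.268])]
fixture [([365.0, 334.0], 0.56, [0.513, 0.265])]
cradle1 [([400.0, 361.0], 0.89, [0.511, 0.354]), ([332.0, 292.0], 0.86, [0.522, 0.162]), ([355.0, 313.0], 0.86, [0.514, 0.227]), ([380.0, 3
[... 3040 characters left out ...]
r3 [([326.0, 283.0], 0.93, [0.311, -0.221]), ([327.0, 210.0], 0.89, [0.529, -0.225]), ([301.0, 207.0], 0.86, [0.537, -0.145]), ([350.0, 216.0], 0.81, [0.512, -0.295]), ([403.0, 292.0], 0.73, [0.286, -0.45])]
bar4 [([326.0, 283.0], 0.93, [0.311, -0.221]), ([327.0, 210.0], 0.89, [0.529, -0.225]), ([301.0, 207.0], 0.86, [0.537, -0.145]), ([350.0, 216.0], 0.81, [0.512, -0.295]), ([403.0, 292.0], 0.73, [0.286, -0.45])]
probe [([254.0, 174.0], 0.62, [0.635, -0.0])]
stand [([254.0, 181.0], 0.6, [0.628, 0.002]), ([202.0, 211.0], 0.34, [0.529, 0.169])]
master_top [([255.0, 225.0], 0.64, [0.482, -0.004])]
oil_bottle [([221.0, 140.0], 0.84, [0.765, 0.115])]
mug [([410.0, 233.0], 0.77, [0.467, -0.498])]
```

View pics/top0.png

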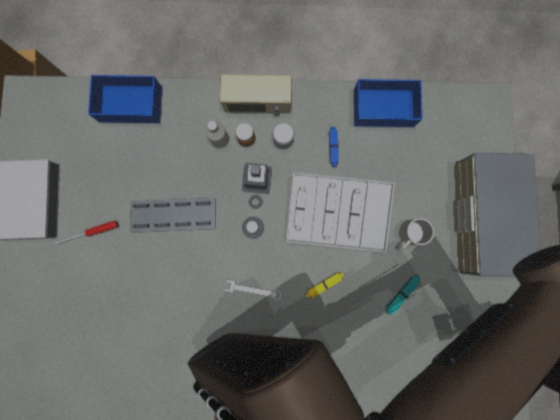

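View pics/scene0.png

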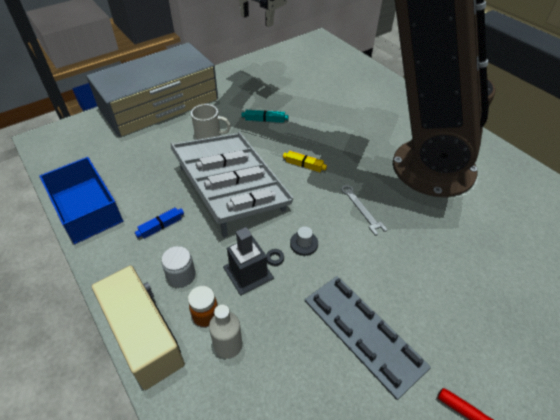

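```bash
cat >> h.py <<'E'
def plan(x,y,z,yaw):
    "tool shifts (norm) after spin, for TCP target"
    T=tool(); o=telemetry.get_obs(); cy=o['orientation'][2]
    d=(yaw-cy+180)%360-180
    Rt=R.from_euler('xyz',[180,0,yaw],degrees=True).as_matrix()
    s=Rt.T@(np.array([x,y,z])-T[:3,3])/0.2
    print('spin',round(-d/90,4),'shift',s.round(4).tolist(),'rows',round(np.linalg.norm(s)/.2,1))
E
python3 -m creep '[[[0,0,0,0.055,1],[0,0,0,0.055,1],[0,0,0,0.055,1],[-0.11,0.15,0,0,1],[-0.11,0.15,0,0,1],[-0.11,0.15,0,0,1],[-0.11,0.15,0,0,1],[-0.11,0.15,0,0,1]]]'
python3 -m creep '[[[-0.11,0.15,0,0,1],[-0.11,0.15,0,0,1],[-0.11,0.15,0,0,1],[-0.11,0.15,0,0,1],[-0.11,0.15,0,0,1],[-0.11,0.15,0,0,1],[-0.11,0.15,0,0,1],[-0.11,0.15,0,0,1]]]'
python3 -m creep '[[[-0.11,0.15,0,0,1],[0,0,0,0,1],[0,0,0,0,1]]]'
python3 - <<'E'
from h import *
print(telemetry.get_obs())
p,C=shot('wrist','w1.png'); print(np.array(p['mount']).round(3),p['fx'])
for q,z in [('rack',0),('bar1',.07)]:
    print(q,[(np.round(r['uv']).tolist(),round(r['confidence'],2),ray(p,C,r['uv'],z).round(3).tolist()[:2]) for r in nets.landmark_of(p,q)[:5]])
E
```

```text
clock: 2.27
tool_pos: [0.2854, -0.5, 0.4047]
orientation: [-180.0, 0.0, -179.8]
force: [0.4, -0.2, 0.3]
opening: 0.0877
gripper_force: 0.0
clock: 2.93
tool_pos: [0.4606, -0.2591, 0.4051]
orientation: [-180.0, 0.1, -179.8]
force: [0.4, -0.9, -0.4]
opening: 0.0875
gripper_force: 0.0
clock: 3.18
tool_pos: [0.4828, -0.2291, 0.4047]
orientation: [-180.0, 0.0, -179.6]
force: [0.2, -0.1, 0.4]
opening: 0.0877
gripper_force: 0.0
{'clock': 3.1833, 'joint_pos': array([-4.34741653e+00,  7.28990176e+00, -1.70288095e+01,  1.55909195e-04,
       -6.56758492e+01, -8.52478082e+01]), 'qvel': array([-2.60475206, -0.34856081, -0.67935287,  0.04660324, -0.20869965,
        0.96998182]), 'tau': array([ 1.33516923e+00, -3.84600592e+01,  2.87396443e+01,  6.73545152e+00,
        2.97776225e-02, -2.82067107e-01]), 'tool_pos': array([ 0.48284586, -0.22906119,  0.4046806 ]), 'orientation': array([-1.79999408e+02,  5.40915452e-03, -1.79595161e+02]), 'force': array([ 0.22525709, -0.08941954,  0.3781692 ]), 'moment': array([-0.02916075,  0.09939407,  0.01470627]), 'gripper_force': 0.0, 'opening': 0.08769344404391047}
[[ 0.    -0.952 -0.305  0.083]
 [ 1.    -0.     0.001 -0.   ]
 [-0.001 -0.305  0.952  0.022]
 [ 0.     0.     0.     1.   ]] 350.95990523298826
rack [([259.0, 210.0], 0.6, [0.525, -0.262])]
bar1 [([206.0, 226.0], 0.95, [0.518, -0.307]), ([270.0, 374.0], 0.87, [0.693, -0.248]), ([378.0, 242.0], 0.63, [0.534, -0.141]), ([284.0, 227.0], 0.61, [0.52, -0.233])]
```

View pics/w1.png

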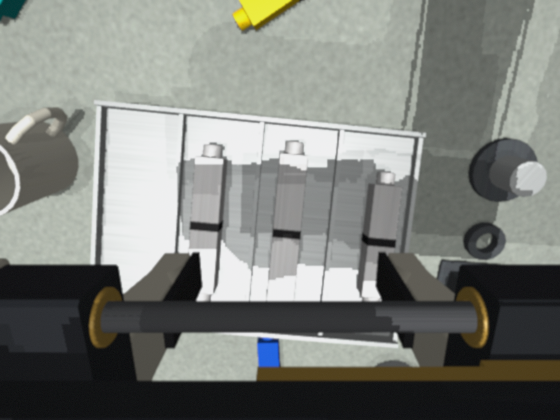

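```bash
python3 -m creep '[[[-0.17,0,0,0,1],[-0.17,0,0,0,1],[-0.17,0,0,0,1],[0,0,0,0,1],[0,0,0,0,1],[0,0,0,0,1]]]'
python3 - <<'E'
from h import *
p,C=shot('wrist','w2.png')
for q,z in [('rack',0),('bar1',.07)]:
    print(q,[(np.round(r['uv']).tolist(),round(r['confidence'],2),ray(p,C,r['uv'],z).round(3).tolist()[:2]) for r in nets.landmark_of(p,q)[:5]])
E
```

```text
clock: 3.83
tool_pos: [0.5831, -0.2314, 0.4041]
orientation: [180.0, -0.1, -179.9]
force: [-0.2, 0.7, -0.5]
opening: 0.0878
gripper_force: 0.0
rack [([260.0, 122.0], 0.67, [0.526, -0.261])]
bar1 [([200.0, 118.0], 0.93, [0.518, -0.308]), ([272.0, 306.0], 0.92, [0.705, -0.248]), ([290.0, 122.0], 0.86, [0.521, -0.23]), ([391.0, 137.0], 0.6, [0.534, -0.141])]
```

View pics/w2.png

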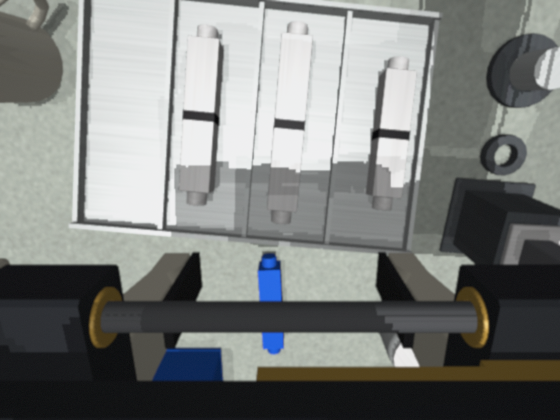

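Run:
```python
from h import *
from scipy.optimize import least_squares
p,C2=shot('wrist')
C1=C2.copy(); C1[:3,3]+=np.array([0.48285,-.22906,.40468])-tool()[:3,3]
obs=[(C1,97,102,-1,-1),(C1,424,133,-1,1),(C1,398,343,1,1),(C2,72,228,1,-1),(C2,410,249,1,1),(C2,437,13,-1,1)]
for s in (1,-1):
    def f(v):
        r=[]
        for C,u,w,a,b in obs:
            c,n=np.cos(v[2]),np.sin(v[2]); X,Y=a*.1005,b*.154
            P=[v[0]+c*X-n*Y,v[1]+n*X+c*Y,.055+.017+s*a*.1005*np.tan(.21)]
            r+=list(proj(p,C,P)-[u,w])
        return np.array(r)
    q=least_squares(f,[.52,-.26,0]); print(s,q.x.round(4),np.degrees(q.x[2]),q.cost,q.fun.round(1))
    # bars: ends in C2
    for nm,uc,e1,e2 in [('A',(200,118),(207,25),(196,206)),('B',(289,124),(297,22),(281,223)),('C',(391,134),(399,57),(382,209))]:
        # plane of bar axis
        def hit(uv):
            d=C2[:3,:3]@np.array([(uv[0]-p['cx'])/p['fx'],(uv[1]-p['cy'])/p['fy'],1]);o=C2[:3,3]
            c,n=np.cos(q.x[2]),np.sin(q.x[2]); N=np.array([-s*np.tan(.21)*c,-s*np.tan(.21)*n,1])
            P0=np.array([q.x[0],q.x[1],.055+.013/np.cos(.21)])
            return o+d*(N@(P0-o))/(N@d)
        a,b=hit(e1),hit(e2); print(nm,hit(uc).round(4),a.round(3),b.round(3),'len',np.linalg.norm(a-b).round(4),'yaw',np.degrees(np.arctan2(*(b-a)[1::-1])).round(1), 'mid',((a+b)/2).round(4))
```

```text
1 [ 0.5209 -0.2634 -0.0794] -4.548308463562586 57.344481436971456 [-6.5  3.1  1.   0.3  2.4  0.7 -4.  -3.   3.1  2.   4.1  0.1]
A [ 0.5185 -0.3078  0.0685] [ 0.443 -0.3    0.052] [ 0.594 -0.313  0.085] len 0.1549 yaw -4.9 mid [ 0.5184 -0.3067  0.0685]
B [ 0.5235 -0.2303  0.0683] [ 0.44  -0.224  0.05 ] [ 0.609 -0.237  0.087] len 0.1734 yaw -4.6 mid [ 0.5246 -0.2305  0.0685]
C [ 0.5318 -0.1402  0.0685] [ 0.468 -0.135  0.055] [ 0.597 -0.146  0.082] len 0.1326 yaw -4.8 mid [ 0.5324 -0.1408  0.0686]
-1 [ 0.5294 -0.266  -0.0839] -4.805356543452819 1973.5087697130016 [-36.2  14.8  16.3  17.1 -12.9 -18.4  20.  -10.8 -15.   -7.5  23.5   1.1]
A [ 0.5185 -0.3075  0.0699] [ 0.448 -0.293  0.085] [ 0.604 -0.322  0.051] len 0.1621 yaw -10.5 mid [ 0.5264 -0.3078  0.0682]
B [ 0.5233 -0.2303  0.0702] [ 0.446 -0.225  0.087] [ 0.623 -0.238  0.049] len 0.1811 yaw -4.4 mid [ 0.5348 -0.2313  0.0678]
C [ 0.5317 -0.1407  0.07  ] [ 0.47  -0.144  0.083] [ 0.606 -0.138  0.054] len 0.1388 yaw 2.2 mid [ 0.5383 -0.1409  0.0686]
```

```bash
python3 -m creep '[[[0,0.19,0,0,1],[0,0.19,0,0,1],[0,0.19,0,0,1],[0,0.19,0,0,1],[0,0.19,0,0,1],[0,0.19,0,0,1],[0,0,0,0,1],[0,0,0,0,1]]]'
cat > l.py <<'E'
import sys
from h import *
p,C=shot('wrist',sys.argv[1])
for a in sys.argv[2:]:
    q,z=a.split(':')
    print(q,[(np.round(r['uv']).tolist(),round(r['confidence'],2),ray(p,C,r['uv'],float(z)).round(4).tolist()[:2]) for r in nets.landmark_of(p,q)[:5]])
E
python3 l.py w3.png master_top:.05 stand:0 probe:.085
python3 -m creep '[[[0,0.19,0,0,1],[0,0.19,0,0,1],[0,0.19,0,0,1],[0,0.19,0,0,1],[0,0.19,0,0,1],[0,0.19,0,0,1],[0,0.12,0,0,1],[0,0,0,0,1]]]'
python3 -m creep '[[[0,0,0,0,1],[0,0,0,0,1]]]'
python3 l.py w4.png cradle1:.037 fixture:0
python3 - <<'E'
import cv2
cv2.imwrite('pics/c1.png',cv2.hconcat([cv2.imread('pics/w3.png')[0:330],cv2.imread('pics/w4.png')[0:330]])[:, :])
im=cv2.imread('pics/c1.png'); cv2.imwrite('pics/c1.png',cv2.vconcat([im[:270,130:560],im[:270,700:]][:1]+[im[:270,700:1120][:, :430] if 0 else cv2.resize(im[:270,690:1120],(430,270))]))
E
```

```text
clock: 4.7
tool_pos: [0.5824, -0.0006, 0.4054]
orientation: [180.0, 0.1, -179.6]
force: [-0.3, -1.0, 0.6]
opening: 0.0874
gripper_force: 0.0
master_top [([295.0, 67.0], 0.67, [0.4759, 0.0049])]
stand [([285.0, 216.0], 0.77, [0.6322, -0.0039])]
probe [([279.0, 250.0], 0.96, [0.6361, -0.0085])]
clock: 5.57
tool_pos: [0.5825, 0.2526, 0.404]
orientation: [180.0, -0.0, -179.7]
force: [1.1, -0.7, -0.8]
opening: 0.088
gripper_force: 0.0
clock: 5.73
tool_pos: [0.5824, 0.2486, 0.4044]
orientation: [-180.0, -0.0, -179.9]
force: [1.4, -1.2, 0.2]
opening: 0.0878
gripper_force: 0.0
cradle1 [([337.0, 110.0], 0.89, [0.512, 0.2944]), ([267.0, 112.0], 0.83, [0.5139, 0.2285]), ([406.0, 108.0], 0.59, [0.5096, 0.3597]), ([199.0, 116.0], 0.58, [0.518, 0.1634])]
fixture [([302.0, 111.0], 0.63, [0.5142, 0.2628])]
```

View pics/w4.png

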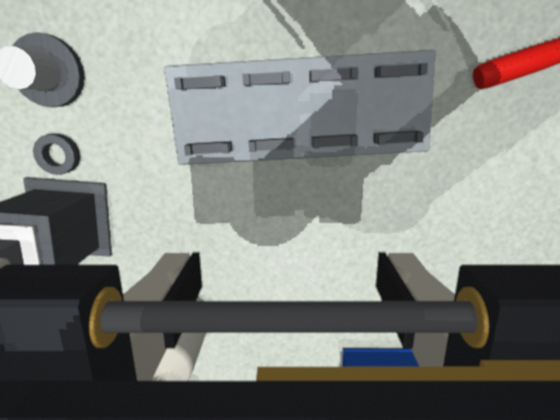

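View pics/w3.png

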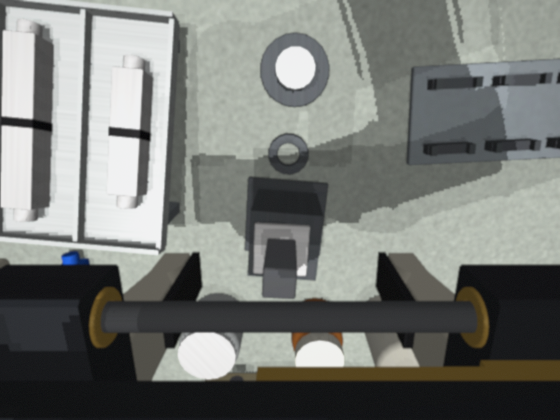

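Run:
```python
from h import *
from scipy.optimize import least_squares
p,C=shot('wrist')
obs=[(166,66,-1,-1),(435,51,-1,1),(430,150,1,1),(178,162,1,-1)]
def f(v):
    r=[]
    for u,w,a,b in obs:
        c,n=np.cos(v[2]),np.sin(v[2]); X,Y=a*.05,b*.135
        r+=list(proj(p,C,[v[0]+c*X-n*Y,v[1]+n*X+c*Y,.01 if a>0 else .01])-[u,w])
    return np.array(r)
q=least_squares(f,[.51,.26,0]); v=q.x; print(v.round(4),np.degrees(v[2]),q.fun.round(1))
for k in (-1.5,-.5,.5,1.5): print((v[0]-np.sin(v[2])*.065*k).round(4),(v[1]+np.cos(v[2])*.065*k).round(4))
plan(.5185,-.3072,.2495,175.3)
```

```text
[0.5132 0.2619 0.0517] 2.961021878702056 [-3.  -1.6  2.9 -1.4  0.3  2.  -0.2  2.5]
0.5182 0.1646
0.5149 0.2295
0.5115 0.2944
0.5081 0.3593
spin 0.0534 shift [0.0903, -2.7944, 0.7771] rows 14.5
```

```bash
python3 -m creep '[[[0,0,0,0.0534,0.7],[0.006,-0.186,0,0,0.7],[0.006,-0.186,0,0,0.7],[0.006,-0.186,0,0,0.7],[0.006,-0.186,0,0,0.7],[0.006,-0.186,0,0,0.7],[0.006,-0.186,0,0,0.7],[0.006,-0.186,0,0,0.7]]]'
python3 -m creep '[[[0.006,-0.186,0,0,0.7],[0.006,-0.186,0,0,0.7],[0.006,-0.186,0,0,0.7],[0.006,-0.186,0,0,0.7],[0.006,-0.186,0,0,0.7],[0.006,-0.186,0,0,0.7],[0.006,-0.186,0,0,0.7],[0.006,-0.186,0,0,0.7]]]'
python3 -m creep '[[[0,0,0.15,0,0.7],[0,0,0.15,0,0.7],[0,0,0,0,0.7],[0,0,0,0,0.7],[0,0,0,0,0.7]]]'
python3 l.py w5.png bar1:.08
python3 -c "
from h import *
plan(.5185,-.3072,.2495,175.3)"
```

```text
clock: 6.6
tool_pos: [0.552, -0.0116, 0.4052]
orientation: [180.0, 0.1, 175.4]
force: [0.9, -0.6, 0.4]
opening: 0.0614
gripper_force: 0.0
clock: 7.27
tool_pos: [0.5181, -0.3075, 0.4052]
orientation: [-180.0, 0.0, 175.3]
force: [0.8, -0.2, 0.2]
opening: 0.0616
gripper_force: 0.0
clock: 7.68
tool_pos: [0.5198, -0.3054, 0.3464]
orientation: [-179.9, 0.1, 175.4]
force: [1.4, 0.7, 1.0]
opening: 0.0614
gripper_force: 0.0
bar1 [([285.0, 207.0], 0.92, [0.5143, -0.3076]), ([505.0, 207.0], 0.79, [0.5272, -0.1468]), ([355.0, 380.0], 0.77, [0.6769, -0.2602]), ([391.0, 205.0], 0.76, [0.5192, -0.2306])]
spin 0.0017 shift [0.0069, -0.0114, 0.4873] rows 2.4
```

View pics/w5.png

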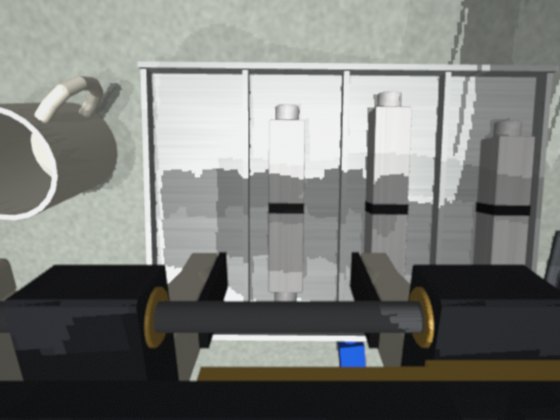

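```bash
python3 -m creep '[[[0.006,-0.009,0.16,0,0.6],[0,0,0.16,0,0.6],[0,0,0.12,0,0.6],[0,0,0.048,0,0.6],[0,0,0,0,0.6],[0,0,0,0,0.6]]]'
python3 -m creep '[[[0,0,0,0,0],[0,0,0,0,0],[0,0,0,0,0],[0,0,0,0,0],[0,0,0,0,0],[0,0,0,0,0],[0,0,0,0,0],[0,0,0,0,0]]]'
python3 -m creep '[[[0,0,-0.05,0,0],[0,0,-0.1,0,0],[0,0,-0.1,0,0],[0,0,-0.1,0,0],[0,0,-0.1,0,0],[0,0,0,0,0],[0,0,0,0,0]]]'
python3 l.py w6.png bar1:.1
python3 -c "
from h import *
plan(.5081,.3593,.3,182.7)"
```

```text
clock: 8.28
tool_pos: [0.519, -0.3068, 0.2486]
orientation: [-180.0, 0.1, 175.5]
force: [0.3, -0.4, 0.3]
opening: 0.0525
gripper_force: 0.0
clock: 8.95
tool_pos: [0.5182, -0.3069, 0.2477]
orientation: [-180.0, 0.0, 175.4]
force: [-1.9, 0.3, 6.4]
opening: 0.0257
gripper_force: 30.0
clock: 9.53
tool_pos: [0.518, -0.3067, 0.3379]
orientation: [180.0, 0.1, 175.4]
force: [-0.7, -0.2, -4.2]
opening: 0.0258
gripper_force: 30.0
bar1 [([286.0, 272.0], 0.97, [0.5505, -0.3109]), ([390.0, 209.0], 0.81, [0.5106, -0.24]), ([509.0, 214.0], 0.7, [0.5202, -0.1625])]
spin -0.0814 shift [-0.11, 3.3276, 0.1792] rows 16.7
```

View pics/w6.png

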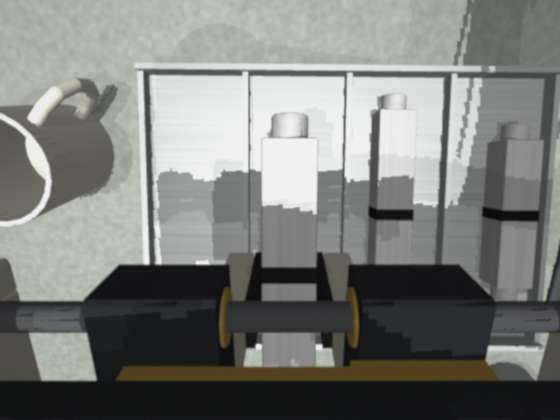

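```bash
cat >> h.py <<'E'
def band(p,uv,zt=.1675):
    "pixel -> tool coords on plane tool z=zt"
    M=np.array(p['mount']); d=M[:3,:3]@np.array([(uv[0]-p['cx'])/p['fx'],(uv[1]-p['cy'])/p['fy'],1]); o=M[:3,3]
    return o+d*(zt-o[2])/d[2]
E
python3 -c "
from h import *
p,C=shot('wrist'); print(band(p,(289,275)))"
python3 -m creep '[[[-0.006,0,-0.1,-0.0407,0],[-0.006,0,-0.1,-0.0407,0],[-0.006,0.185,-0.1,0,0],[-0.006,0.185,0,0,0],[-0.006,0.185,0,0,0],[-0.006,0.185,0,0,0],[-0.006,0.185,0,0,0],[-0.006,0.185,0,0,0]]]'
python3 -m creep '[[[-0.006,0.185,0,0,0],[-0.006,0.185,0,0,0],[-0.006,0.185,0,0,0],[-0.006,0.185,0,0,0],[-0.006,0.185,0,0,0],[-0.006,0.185,0,0,0],[-0.006,0.185,0,0,0],[-0.006,0.185,0,0,0]]]'
python3 -m creep '[[[-0.006,0.185,0,0,0],[-0.006,0.185,0,0,0],[-0.006,0.185,0,0,0],[0,0.185,0,0,0],[0,0,0.15,0,0],[0,0,0.15,0,0],[0,0,0.15,0,0],[0,0,0.15,0,0]]]'
python3 -m creep '[[[0,0,0,0,0],[0,0,0,0,0],[0,0,0,0,0],[0,0,0,0,0]]]'
python3 l.py w7.png cradle1:.037
python3 -c "
from h import *
plan(.5081,.3593,.22,182.7)"
```

```text
[0.00386892 0.00032899 0.1675    ]
clock: 10.35
tool_pos: [0.5164, -0.0836, 0.3956]
orientation: [180.0, -0.1, -177.3]
force: [1.2, -0.1, -2.0]
opening: 0.0253
gripper_force: 30.0
clock: 11.02
tool_pos: [0.5119, 0.2127, 0.3956]
orientation: [-179.9, -0.1, -177.3]
force: [0.4, -0.8, -2.8]
opening: 0.0258
gripper_force: 30.0
clock: 11.68
tool_pos: [0.5085, 0.3589, 0.274]
orientation: [-179.9, -0.1, -177.2]
force: [1.1, 0.6, -3.5]
opening: 0.0259
gripper_force: 30.0
clock: 12.02
tool_pos: [0.5098, 0.3595, 0.279]
orientation: [179.9, 0.1, -177.3]
force: [-0.8, 0.2, -2.7]
opening: 0.0254
gripper_force: 30.0
cradle1 [([188.0, 219.0], 0.72, [0.5087, 0.2934]), ([91.0, 223.0], 0.68, [0.5147, 0.2284])]
spin 0.0003 shift [0.0075, 0.0003, 0.2946] rows 1.5
```

View pics/w7.png

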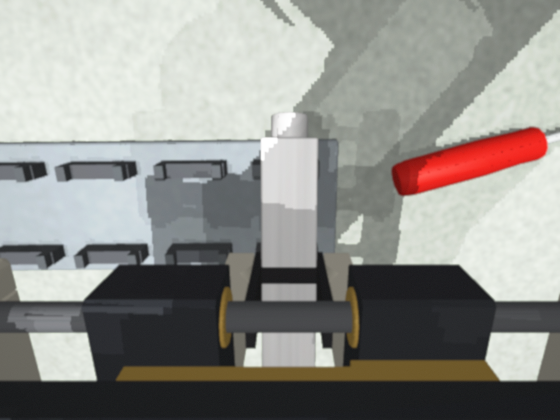

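```bash
python3 -m creep '[[[-0.0035,-0.004,0.08,0,0],[0,0,0.08,0,0],[0,0,0.04,0,0],[0,0,0.03,0,0],[0,0,0.02,0,0],[0,0,0,0,0],[0,0,0,0,0]]]'
python3 -m creep '[[[0,0,0.015,0,0],[0,0,0.015,0,0],[0,0,0.015,0,0],[0,0,0.015,0,0],[0,0,0,0,0],[0,0,0,0,0]]]'
```

```text
clock: 12.7
tool_pos: [0.5101, 0.3584, 0.2274]
orientation: [180.0, 0.0, -177.3]
force: [1.0, 0.5, -2.8]
opening: 0.0258
gripper_force: 30.0
clock: 13.2
tool_pos: [0.5114, 0.3593, 0.2169]
orientation: [179.8, 0.3, -177.2]
force: [4.8, 1.3, 4.3]
opening: 0.026
gripper_force: 30.0
```

```bash
python3 -m creep '[[[0,0,0,0,0.5],[0,0,0,0,0.5],[0,0,0,0,0.5],[0,0,0,0,0.5],[0,0,0,0,0.5]]]'
python3 -m creep '[[[0,0,-0.05,0,0.5],[0,0,-0.15,0,0.5],[0,0,-0.2,0,0.5],[0,0,-0.2,0,0.5],[0,0,-0.2,0,0.5],[-0.15,-0.12,0,0,0.7],[-0.15,-0.12,0,0,0.7],[0,0,0,0,0.7]]]'
python3 -m creep '[[[0,0,0,0,0.7],[0,0,0,0,0.7]]]'
python3 l.py w8.png cradle1:.037 bar1:.05
python3 -c "
from h import *
plan(.524,-.2305,.35,175.3)"
```

```text
clock: 13.62
tool_pos: [0.5096, 0.3581, 0.2146]
orientation: [-180.0, -0.0, -177.3]
force: [-0.1, 0.7, -1.2]
opening: 0.0433
gripper_force: 0.0
clock: 14.28
tool_pos: [0.5752, 0.3102, 0.3766]
orientation: [180.0, 0.1, -177.4]
force: [-0.6, 0.5, 0.0]
opening: 0.0576
gripper_force: 0.0
clock: 14.45
tool_pos: [0.572, 0.3127, 0.375]
orientation: [-180.0, -0.0, -177.3]
force: [-0.5, 0.8, 1.0]
opening: 0.0611
gripper_force: 0.0
cradle1 [([268.0, 122.0], 0.77, [0.5114, 0.292]), ([193.0, 124.0], 0.75, [0.5164, 0.2265]), ([124.0, 125.0], 0.66, [0.5203, 0.166])]
bar1 [([343.0, 127.0], 0.92, [0.5122, 0.3565])]
spin 0.0832 shift [0.0134, -2.7311, 0.1248] rows 13.7
```

View pics/w8.png

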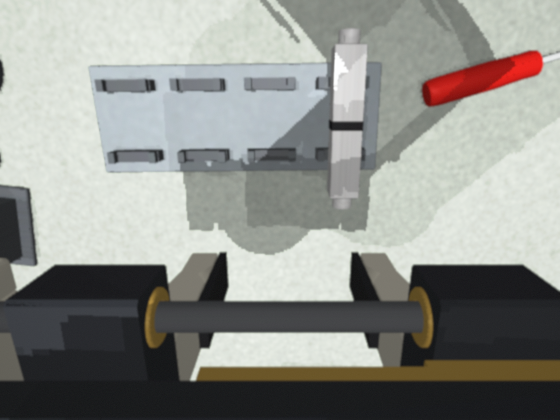

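Run:
```python
from h import *
p,C=shot('wrist','w8b.png')
im=cv2.imread('pics/w8b.png')[15:225,80:400]; cv2.imwrite('pics/c8.png',cv2.resize(im,None,fx=2.5,fy=2.5,interpolation=cv2.INTER_CUBIC))
print('band',ray(p,C,(346,125),.05), 'ends',ray(p,C,(350,30),.04),ray(p,C,(341,207),.04))
for u,v in [(128,84),(201,84),(270,84),(135,155),(204,155),(271,155)]: print(ray(p,C,(u,v),.027).round(4))
```

```text
band [0.50959292 0.35955426 0.05      ] ends [0.43559497 0.35705437 0.04      ] [0.5852702  0.36390966 0.04      ]
[0.4855 0.1689 0.027 ]
[0.4824 0.2329 0.027 ]
[0.4795 0.2933 0.027 ]
[0.5479 0.1698 0.027 ]
[0.5448 0.2339 0.027 ]
[0.5418 0.2962 0.027 ]
```

View pics/c8.png

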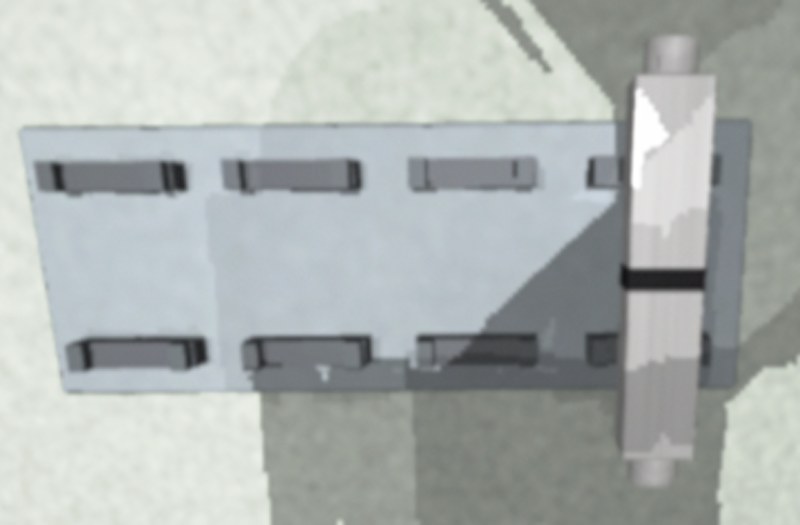

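```bash
python3 -m creep '[[[0,0,0,0.0416,0.7],[0,0,0,0.0416,0.7],[0.002,-0.182,0,0,0.7],[0.002,-0.182,0,0,0.7],[0.002,-0.182,0,0,0.7],[0.002,-0.182,0,0,0.7],[0.002,-0.182,0,0,0.7],[0.002,-0.182,0,0,0.7]]]'
python3 -m creep '[[[0.002,-0.182,0,0,0.7],[0.002,-0.182,0,0,0.7],[0.002,-0.182,0,0,0.7],[0.002,-0.182,0,0,0.7],[0.002,-0.182,0,0,0.7],[0.002,-0.182,0,0,0.7],[0.002,-0.182,0,0,0.7],[0.002,-0.182,0,0,0.7]]]'
python3 -m creep '[[[0.002,-0.182,0,0,0.7],[0,0,0.14,0,0.7],[0,0,0,0,0.7],[0,0,0,0,0.7],[0,0,0,0,0.7]]]'
python3 l.py w9.png bar1:.081
python3 - <<'E'
from h import *
plan(.520,-.2306,.2485,175.3)
E
```

```text
clock: 15.32
tool_pos: [0.5507, 0.0948, 0.3751]
orientation: [180.0, 0.0, 175.3]
force: [0.8, 0.6, -0.5]
opening: 0.0614
gripper_force: 0.0
clock: 15.98
tool_pos: [0.5238, -0.1952, 0.3752]
orientation: [180.0, 0.0, 175.3]
force: [1.1, 0.1, -0.1]
opening: 0.0616
gripper_force: 0.0
clock: 16.4
tool_pos: [0.5212, -0.2298, 0.3477]
orientation: [-180.0, 0.0, 175.3]
force: [0.3, -0.0, 0.4]
opening: 0.0616
gripper_force: 0.0
bar1 [([286.0, 212.0], 0.94, [0.5196, -0.2316]), ([404.0, 215.0], 0.81, [0.5292, -0.1447])]
spin 0.0006 shift [0.0069, -0.0058, 0.4987] rows 2.5
```

View pics/w9.png

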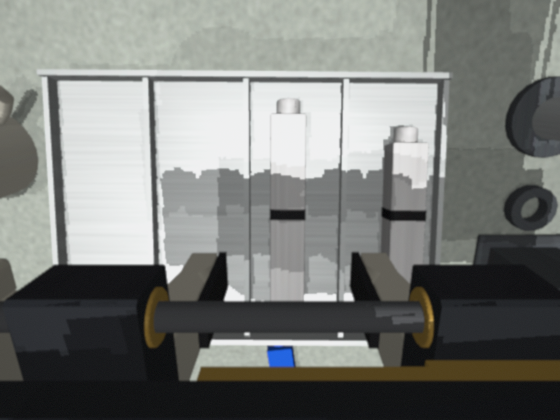

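```bash
cat > b.py <<'E'
from h import *
p,C=shot('wrist','held.png'); g=p['frame'].astype(int).max(2)
for c in (274,280,289,300,306): print(c,[r for r in range(180,300) if g[r,c]<50])
row=g[230]; print('row230',[(c,int(row[c])) for c in range(235,340,5)])
E
python3 -m creep '[[[0.006,-0.005,0.16,0,0.6],[0,0,0.16,0,0.6],[0,0,0.13,0,0.6],[0,0,0.048,0,0.6],[0,0,0,0,0.6],[0,0,0,0,0.6]]]'
python3 -m creep '[[[0,0,0,0,0],[0,0,0,0,0],[0,0,0,0,0],[0,0,0,0,0],[0,0,0,0,0],[0,0,0,0,0],[0,0,0,0,0],[0,0,0,0,0]]]'
python3 -m creep '[[[0,0,-0.05,0,0],[0,0,-0.1,0,0],[0,0,-0.15,0,0],[0,0,-0.2,0,0],[0,0,-0.2,0,0],[0,0,-0.07,0,0],[0,0,0,0,0],[0,0,0,0,0]]]'
python3 b.py
python3 -c "
from h import *
plan(.5147,.2285,.4,182.7)"
```

```text
clock: 17.0
tool_pos: [0.5204, -0.231, 0.2484]
orientation: [-180.0, 0.0, 175.3]
force: [0.3, 0.5, 0.2]
opening: 0.0526
gripper_force: 0.0
clock: 17.67
tool_pos: [0.5197, -0.2314, 0.248]
orientation: [-180.0, 0.0, 175.2]
force: [-1.6, 1.3, 6.3]
opening: 0.0254
gripper_force: 30.0
clock: 18.33
tool_pos: [0.5191, -0.2313, 0.4019]
orientation: [180.0, 0.1, 175.2]
force: [-0.2, -0.1, -3.6]
opening: 0.0257
gripper_force: 30.0
274 [278, 279, 280, 281, 282, 283, 284, 285, 286, 287, 288, 289, 290, 291, 292]
280 [278, 279, 280, 281, 282, 283, 284, 285, 286, 287, 288, 289, 290, 291, 292]
289 [278, 279, 280, 281, 282, 283, 284, 285, 286, 287, 288, 289, 290, 291, 292]
300 [278, 279, 280, 281, 282, 283, 284, 285, 286, 287, 288, 289, 290, 291, 292]
306 [278, 279, 280, 281, 282, 283, 284, 285, 286, 287, 288, 289, 290, 291, 292]
row230 [(235, 183), (240, 149), (245, 138), (250, 141), (255, 139), (260, 116), (265, 126), (270, 124), (275, 127), (280, 125), (285, 127), (290, 127), (295, 128), (300, 126), (305, 126), (310, 126), (315, 119), (320, 139), (325, 138), (330, 121), (335, 141)]
spin -0.0832 shift [-0.0878, 2.2972, 0.0017] rows 11.5
```

Run:
```python
from h import *
p,_=shot('wrist'); T=np.eye(4); T[:3,:3]=R.from_euler('xyz',[180,0,182.7],degrees=True).as_matrix(); T[:3,3]=[.572,.3127,.375]
C=T@np.array(p['mount'])
for z in (.024,.031):
  print(z,[((ray(p,C,(a,85.5),z)+ray(p,C,(b,156),z))/2).round(4)[:2].tolist() for a,b in [(124.8,134.6),(197,202.6),(269.2,271),(341.2,338.6)]])
print(band(p,(289,285)))
```

```text
0.024 [[0.5186, 0.1655], [0.5156, 0.2293], [0.5125, 0.2934], [0.5095, 0.3571]]
0.031 [[0.5179, 0.1685], [0.515, 0.231], [0.512, 0.2937], [0.5091, 0.356]]
[-0.00138112  0.00032971  0.1675    ]
```

```bash
python3 -m creep '[[[0,0,0,-0.0416,0],[0,0,0,-0.0416,0],[-0.006,0.1766,0,0,0],[-0.006,0.1766,0,0,0],[-0.006,0.1766,0,0,0],[-0.006,0.1766,0,0,0],[-0.006,0.1766,0,0,0],[-0.006,0.1766,0,0,0]]]'
python3 -m creep '[[[-0.006,0.1766,0,0,0],[-0.006,0.1766,0,0,0],[-0.006,0.1766,0,0,0],[-0.006,0.1766,0,0,0],[-0.006,0.1766,0,0,0],[-0.006,0.1766,0,0,0],[-0.006,0.1766,0,0,0]]]'
python3 -m creep '[[[0,0,0.16,0,0],[0,0,0.16,0,0],[0,0,0.16,0,0],[0,0,0.15,0,0],[0,0,0,0,0],[0,0,0,0,0],[0,0,0,0,0]]]'
python3 -c "
from h import *
plan(.513,.2283,.2165,182.7)"
```

```text
clock: 19.1
tool_pos: [0.5158, -0.0179, 0.3993]
orientation: [-180.0, -0.2, -177.3]
force: [0.9, 1.3, -3.1]
opening: 0.0257
gripper_force: 30.0
clock: 19.68
tool_pos: [0.5125, 0.2295, 0.3992]
orientation: [-179.9, -0.2, -177.3]
force: [1.2, 0.2, -3.6]
opening: 0.0258
gripper_force: 30.0
clock: 20.27
tool_pos: [0.5138, 0.2282, 0.276]
orientation: [-180.0, 0.0, -177.2]
force: [0.6, -0.9, -2.2]
opening: 0.0252
gripper_force: 30.0
spin 0.0006 shift [0.0039, 0.0007, 0.2973] rows 1.5
```

```bash
python3 -m creep '[[[0.003,0,0.08,0,0],[0,0,0.08,0,0],[0,0,0.04,0,0],[0,0,0.03,0,0],[0,0,0.015,0,0],[0,0,0,0,0]]]'
python3 -m creep '[[[0,0,0.015,0,0],[0,0,0.015,0,0],[0,0,0.015,0,0],[0,0,0.01,0,0],[0,0,0,0,0],[0,0,0,0,0]]]'
python3 -m creep '[[[0,0,0,0,0.5],[0,0,0,0,0.5],[0,0,0,0,0.5],[0,0,0,0,0.5],[0,0,0,0,0.5]]]'
python3 -m creep '[[[0,0,-0.05,0,0.5],[0,0,-0.15,0,0.5],[0,0,-0.2,0,0.5],[0,0,-0.2,0,0.5],[0,0,-0.2,0,0.5],[-0.15,0.1,0,0,0.7],[-0.15,0.1,0,0,0.7],[0,0,0,0,0.7]]]'
python3 -m creep '[[[0,0,0,0,0.7],[0,0,0,0,0.7]]]'
python3 l.py w10.png cradle1:.037 bar1:.05
python3 -c "
from h import *
plan(.53,-.1425,.375,175.3)"
```

```text
clock: 20.77
tool_pos: [0.5129, 0.2281, 0.2266]
orientation: [180.0, 0.0, -177.3]
force: [-0.4, -0.1, -2.4]
opening: 0.0255
gripper_force: 30.0
clock: 21.27
tool_pos: [0.5148, 0.2291, 0.2178]
orientation: [179.8, 0.4, -177.2]
force: [4.7, -1.3, 5.5]
opening: 0.0258
gripper_force: 30.0
clock: 21.68
tool_pos: [0.5125, 0.2279, 0.2152]
orientation: [-180.0, -0.0, -177.3]
force: [-0.1, -0.4, -0.4]
opening: 0.0436
gripper_force: 0.0
clock: 22.35
tool_pos: [0.574, 0.2735, 0.3763]
orientation: [179.9, 0.2, -177.2]
force: [0.5, 0.1, -1.1]
opening: 0.0578
gripper_force: 0.0
clock: 22.52
tool_pos: [0.5705, 0.2706, 0.375]
orientation: [-180.0, -0.1, -177.3]
force: [-0.5, 0.4, -0.1]
opening: 0.0609
gripper_force: 0.0
cradle1 [([317.0, 125.0], 0.95, [0.5103, 0.2927]), ([176.0, 126.0], 0.63, [0.5177, 0.1685])]
bar1 [([392.0, 130.0], 0.86, [0.5103, 0.356]), ([248.0, 130.0], 0.77, [0.5163, 0.2335])]
spin 0.0826 shift [0.0308, -2.0734, 0.0031] rows 10.4
```

View pics/w10.png

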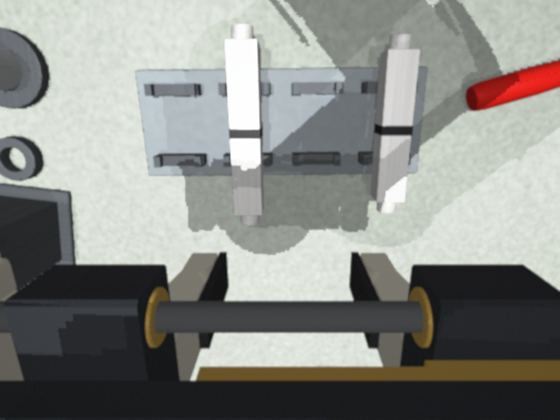

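```bash
cat > d.py <<'E'
# dark band below hover: find in free strip
from h import *
p,C=shot('wrist'); g=p['frame'].astype(int).max(2)
m=(g<45).astype(np.uint8); m[250:]=0
n,l,s,c=cv2.connectedComponentsWithStats(m)
for i in range(1,n):
    if s[i][4]>120 and s[i][2]>2*s[i][3]: print(s[i].tolist(),c[i].round(1).tolist(),'z.081',ray(p,C,c[i],.081).round(4)[:2],'z.05',ray(p,C,c[i],.05).round(4)[:2])
E
python3 d.py
python3 -m creep '[[[0,0,0,0.0413,0.7],[0,0,0,0.0413,0.7],[0.0028,-0.1885,0,0,0.7],[0.0028,-0.1885,0,0,0.7],[0.0028,-0.1885,0,0,0.7],[0.0028,-0.1885,0,0,0.7],[0.0028,-0.1885,0,0,0.7],[0.0028,-0.1885,0,0,0.7]]]'
python3 -m creep '[[[0.0028,-0.1885,0,0,0.7],[0.0028,-0.1885,0,0,0.7],[0.0028,-0.1885,0,0,0.7],[0.0028,-0.1885,0,0,0.7],[0.0028,-0.1885,0.14,0,0.7],[0,0,0,0,0.7],[0,0,0,0,0.7],[0,0,0,0,0.7]]]'
python3 l.py w11.png bar3:.081
python3 d.py
python3 -c "
from h import *
plan(.53,-.143,.2485,175.3)"
```

```text
[375, 125, 36, 9, 224] [391.8, 130.1] z.081 [0.5083 0.3465] z.05 [0.5108 0.3556]
clock: 23.38
tool_pos: [0.5477, 0.0438, 0.3759]
orientation: [180.0, 0.0, 175.3]
force: [1.3, 0.4, 0.1]
opening: 0.0614
gripper_force: 0.0
clock: 24.05
tool_pos: [0.5307, -0.138, 0.3509]
orientation: [-180.0, 0.0, 175.3]
force: [0.2, 0.3, 0.7]
opening: 0.0614
gripper_force: 0.0
bar3 [([301.0, 165.0], 0.91, [0.4956, -0.1258]), ([200.0, 378.0], 0.55, [0.677, -0.2281])]
[395, 244, 72, 6, 395] [430.6, 246.7] z.081 [ 0.5683 -0.0298] z.05 [ 0.5833 -0.0172]
spin 0.0009 shift [0.0038, -0.0312, 0.5139] rows 2.6
```

View pics/w11.png

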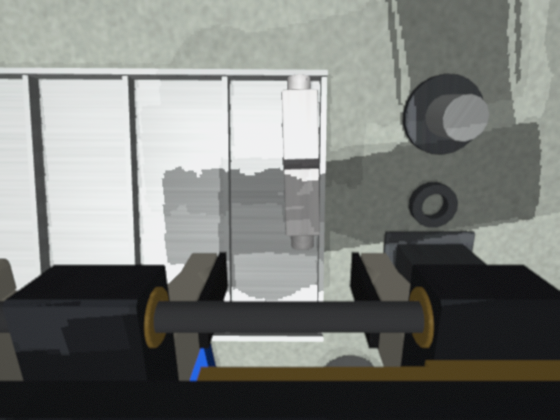

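Run:
```python
from h import *
p,C=shot('wrist'); r=nets.masks_of(p,'bar3')
for q in r[:2]:
    m=q['region'].astype(np.uint8); c=cv2.findContours(m,0,2)[0]; c=max(c,key=cv2.contourArea)
    print(q['confidence'],q['uv'],cv2.minAreaRect(c),cv2.boundingRect(c))
    g=p['frame'].astype(int).max(2); d=(g<60)&(q['region']>0); ys,xs=np.nonzero(d); print('dark',len(xs),xs.mean() if len(xs) else 0,ys.mean() if len(xs) else 0)
```

```text
0.65 [200.4, 362.3] ((204.19342041015625, 364.843017578125), (18.539560317993164, 35.626712799072266), 19.983104705810547) (190, 348, 25, 32)
dark 0 0 0
0.57 [300.1, 160.3] ((299.0821228027344, 160.01669311523438), (174.22573852539062, 35.975868225097656), 88.9583740234375) (280, 73, 38, 175)
dark 0 0 0
```

Run:
```python
from h import *
p,C=shot('wrist'); X=ray(p,C,(301.5,163),.0735); print(X, ray(p,C,(299,90),.058),ray(p,C,(301,235),.088))
plan(X[0]+.001,X[1],.245,175.3)
```

```text
[ 0.49648898 -0.12416322  0.0735    ] [ 0.4454114  -0.12189325  0.058     ] [ 0.54740528 -0.12859306  0.088     ]
spin 0.0009 shift [0.1732, 0.0498, 0.5296] rows 2.8
```

```bash
python3 -m creep '[[[0.1732,0.0498,0,0,0.6],[0,0,0.16,0,0.6],[0,0,0.16,0,0.6],[0,0,0.12,0,0.6],[0,0,0.06,0,0.6],[0,0,0,0,0.6],[0,0,0,0,0.6]]]'
python3 d.py
python3 -m creep '[[[0,0,0.03,0,0.6],[0,0,0,0,0.6],[0,0,0,0,0.6]]]'
python3 -m creep '[[[0,0,0,0,0],[0,0,0,0,0],[0,0,0,0,0],[0,0,0,0,0],[0,0,0,0,0],[0,0,0,0,0],[0,0,0,0,0],[0,0,0,0,0]]]'
```

```text
clock: 24.93
tool_pos: [0.4975, -0.1246, 0.2504]
orientation: [-180.0, -0.1, 175.4]
force: [0.3, 0.0, 0.8]
opening: 0.0528
gripper_force: 0.0
clock: 25.23
tool_pos: [0.4973, -0.125, 0.2449]
orientation: [180.0, 0.0, 175.3]
force: [-0.5, -0.2, -0.4]
opening: 0.0525
gripper_force: 0.0
clock: 25.9
tool_pos: [0.4972, -0.1251, 0.2446]
orientation: [-180.0, 0.0, 175.3]
force: [-0.5, -0.6, 2.1]
opening: 0.0254
gripper_force: 29.9
```

```bash
python3 -m creep '[[[0,0,-0.04,0,0],[0,0,-0.1,0,0],[0,0,-0.15,0,0],[0,0,-0.2,0,0],[0,0,-0.2,0,0],[0,0,-0.08,0,0],[0,0,0,0,0],[0,0,0,0,0]]]'
python3 b.py
python3 -c "
from h import *
plan(.5178,.1633,.4,182.7)
p,C=shot('wrist')
for r in (275,280,285,290): print(r,band(p,(289,r),.171)[0])"
```

```text
clock: 26.57
tool_pos: [0.4969, -0.1249, 0.3994]
orientation: [179.9, 0.1, 175.3]
force: [-0.0, 0.2, -2.3]
opening: 0.0255
gripper_force: 29.9
274 [269, 270, 271, 272, 273, 274, 275, 276, 277, 278, 279, 280, 281, 282]
280 [269, 270, 271, 272, 273, 274, 275, 276, 277, 278, 279, 280, 281, 282]
289 [268, 269, 270, 271, 272, 273, 274, 275, 276, 277, 278, 279, 280, 281, 282]
300 [268, 269, 270, 271, 272, 273, 274, 275, 276, 277, 278, 279, 280, 281]
306 [268, 269, 270, 271, 272, 273, 274, 275, 276, 277, 278, 279, 280, 281]
row230 [(235, 182), (240, 159), (245, 154), (250, 168), (255, 167), (260, 148), (265, 125), (270, 124), (275, 127), (280, 126), (285, 126), (290, 124), (295, 124), (300, 123), (305, 125), (310, 126), (315, 112), (320, 107), (325, 108), (330, 104), (335, 142)]
spin -0.0825 shift [-0.1737, 1.4346, -0.01] rows 7.2
275 0.001960271819086132
280 -0.0007151361150836144
285 -0.003416824727327697
290 -0.006145183163749235
```

```bash
python3 -m creep '[[[0,0,0,-0.0412,0],[0,0,0,-0.0412,0],[-0.02,0.1594,0,0,0],[-0.02,0.1594,0,0,0],[-0.02,0.1594,0,0,0],[-0.02,0.1594,0,0,0],[-0.02,0.1594,0,0,0],[-0.02,0.1594,0,0,0]]]'
python3 -m creep '[[[-0.02,0.1594,0,0,0],[-0.02,0.1594,0,0,0],[-0.02,0.1594,0,0,0],[0,0,0.16,0,0],[0,0,0.16,0,0],[0,0,0.16,0,0],[0,0,0.12,0,0],[0,0,0,0,0]]]'
python3 -m creep '[[[0,0,0,0,0],[0,0,0,0,0],[0,0,0,0,0]]]'
python3 -c "
from h import *
plan(.519,.1633,.22,182.7)"
```

```text
clock: 27.33
tool_pos: [0.5116, 0.0686, 0.3967]
orientation: [-179.9, -0.2, -177.3]
force: [0.7, 0.7, -2.1]
opening: 0.0258
gripper_force: 29.9
clock: 28.0
tool_pos: [0.5172, 0.1619, 0.2718]
orientation: [-179.7, -0.6, -177.4]
force: [-0.9, -0.9, -2.2]
opening: 0.0253
gripper_force: 29.9
clock: 28.25
tool_pos: [0.5203, 0.1636, 0.28]
orientation: [179.9, 0.1, -177.3]
force: [0.7, 0.0, -2.3]
opening: 0.0253
gripper_force: 29.9
spin 0.0003 shift [0.0064, -0.001, 0.2998] rows 1.5
```

```bash
python3 -m creep '[[[0.005,0,0.08,0,0],[0,0,0.08,0,0],[0,0,0.04,0,0],[0,0,0.03,0,0],[0,0,0.015,0,0],[0,0,0,0,0]]]'
python3 -m creep '[[[0,0,0.015,0,0],[0,0,0.015,0,0],[0,0,0.015,0,0],[0,0,0.01,0,0],[0,0,0,0,0],[0,0,0,0,0]]]'
python3 -m creep '[[[0,0,0,0,0.5],[0,0,0,0,0.5],[0,0,0,0,0.5],[0,0,0,0,0.5],[0,0,0,0,0.5]]]'
python3 -m creep '[[[0,0,-0.05,0,0.5],[0,0,-0.15,0,0.5],[0,0,-0.2,0,0.5],[0,0,-0.2,0,0.5],[0,0,-0.2,0,0.5],[-0.15,0.17,0,0,0.7],[-0.15,0.17,0,0,0.7],[0,0.17,0,0,0.7]]]'
python3 -m creep '[[[0,0,0,0,0.7],[0,0,0,0,0.7],[0,0,0,0,0.7]]]'
cat > m.py <<'E'
from h import *
p,C=shot('wrist','m.png'); g=p['frame'].astype(int).max(2)
for q in nets.masks_of(p,'bar1')[:5]:
    m=q['region']; ys,xs=np.nonzero(m); 
    d=m&(g<55); d=cv2.morphologyEx(d.astype(np.uint8),cv2.MORPH_OPEN,np.ones((3,9))); yy,xx=np.nonzero(d)
    ax=lambda r: (r,xs[(ys>=r-3)&(ys<=r+3)].mean())
    a,b=ys.min()+25,ys.max()-25
    A,B=ray(p,C,(ax(a)[1],a),.05),ray(p,C,(ax(b)[1],b),.05)
    print(round(q['confidence'],2),np.round(q['uv']),'band',(ray(p,C,(xx.mean(),yy.mean()),.05).round(4)[:2],len(xx)) if len(xx) else None,'yaw',np.degrees(np.arctan2(B[1]-A[1],B[0]-A[0])).round(1),'ends',ray(p,C,(ax(ys.min()+3)[1],ys.min()),.042).round(4)[:2],ray(p,C,(ax(ys.max()-3)[1],ys.max()),.042).round(4)[:2])
E
python3 m.py
```

```text
clock: 28.75
tool_pos: [0.5188, 0.1633, 0.2297]
orientation: [180.0, 0.0, -177.3]
force: [-0.3, 0.4, -0.8]
opening: 0.0255
gripper_force: 29.9
clock: 29.25
tool_pos: [0.5208, 0.1641, 0.2211]
orientation: [179.9, 0.4, -177.2]
force: [4.4, -1.7, 8.4]
opening: 0.0254
gripper_force: 30.0
clock: 29.67
tool_pos: [0.5185, 0.1632, 0.2183]
orientation: [-180.0, -0.0, -177.3]
force: [-0.0, 0.4, 0.0]
opening: 0.0434
gripper_force: 0.0
clock: 30.33
tool_pos: [0.572, 0.263, 0.3805]
orientation: [179.9, 0.2, -177.4]
force: [1.5, 0.2, -0.3]
opening: 0.0579
gripper_force: 0.0
clock: 30.58
tool_pos: [0.5688, 0.2621, 0.3786]
orientation: [-180.0, -0.0, -177.3]
force: [-0.5, -0.4, 0.3]
opening: 0.0614
gripper_force: 0.0
0.95 [400. 125.] band (array([0.511 , 0.3561]), 227) yaw 2.8 ends [0.4362 0.3549] [0.5867 0.3624]
0.93 [182. 129.] band None yaw 2.9 ends [0.4566 0.164 ] [0.5879 0.1701]
0.69 [253. 121.] band None yaw 2.9 ends [0.4343 0.2266] [0.6049 0.2351]
```

Run:
```python
from h import *
p,C=shot('wrist'); g=p['frame'].astype(int).max(2)
for q in nets.masks_of(p,'bar1')[:3]:
    m=q['region']; ys,xs=np.nonzero(m); c0=int(round(q['uv'][0]))
    prof=np.array([g[r,c0-8:c0+9].mean() for r in range(100,150)]); i=np.nonzero(prof<(prof.max()*.45))[0]+100
    r=i.mean(); c=xs[(ys>r-3)&(ys<r+3)].mean(); print(c.round(1),i.tolist(),ray(p,C,(c,r),.05).round(4))
f=nets.masks_of(p,'fixture')
for q in f[:1]:
    cn=max(cv2.findContours(q['region'].astype(np.uint8),0,2)[0],key=cv2.contourArea); ap=cv2.approxPolyDP(cv2.convexHull(cn),6,True)[:,0]
    print(q['confidence'],ap.tolist(),[ray(p,C,a,.01).round(4)[:2].tolist() for a in ap])
plan(.632,-.004,.405,177)
```

```text
255.1 [132, 133, 134, 135, 136, 137, 138] [0.5195 0.2306 0.05  ]
183.0 [131, 132, 133, 134, 135, 136, 137] [0.5216 0.1686 0.05  ]
0.91 [[387, 69], [378, 174], [272, 174], [272, 71]] [[0.4583, 0.3475], [0.5569, 0.3515], [0.5618, 0.2448], [0.465, 0.2416]]
spin 0.063 shift [-0.3838, -1.3085, -0.1307] rows 6.8
```

Run:
```python
from h import *
p,C=shot('wrist'); g=p['frame'].astype(int).max(2)
lm=[ (np.round(r['uv'],1).tolist(),ray(p,C,r['uv'],.037).round(4)) for r in nets.landmark_of(p,'cradle1')]; print(lm)
u=int(round(lm[0][0][0]))
print(u,[(r,int(g[r,u-6:u+7].mean())) for r in range(64,180)])
for k in range(3):
  for s in (-1,1):
    v=np.radians(2.8); c=np.array([.5132-np.sin(v)*.0325,.2615+np.cos(v)*.0325]); 
    for e in (-5,5):
        X=c+(s*.032+e*.001)*np.array([np.cos(v),np.sin(v)]); print(s,e,proj(p,C,[*X,.024]).round(1)) if k==0 else 0
```

```text
[([327.0, 128.3], array([0.5123, 0.2936, 0.037 ]))]
327 [(64, 212), (65, 214), (66, 216), (67, 218), (68, 206), (69, 179), (70, 169), (71, 182), (72, 189), (73, 191), (74, 191), (75, 192), (76, 193), (77, 194), (78, 195), (79, 195), (80, 195), (81, 193), (82, 187), (83, 174), (84, 154), (85, 143), (86, 142), (87, 143), (88, 143), (89, 144), (90, 144), (91, 144), (92, 144), (93, 144), (94, 140), (95, 141), (96, 159), (97, 175), (98, 176), (99, 174), (100, 171), (101, 165), (102, 159), (103, 150), (104, 143), (105, 137), (106, 132), (107, 126), (108, 122), (109, 119), (110, 117), (111, 117), (112, 117), (113, 117), (114, 116), (115, 117), (116, 117), (117, 116), (118, 117), (119, 116), (120, 117), (121, 117), (122, 117), (123, 117), (124, 117), (125, 117), (126, 115), (127, 115), (128, 114), (129, 114), (130, 114), (131, 115), (132, 115), (133, 116), (134, 116), (135, 116), (136, 116), (137, 116), (138, 116), (139, 116), (140, 116), (141, 116), (142, 117), (143, 117), (144, 117), (145, 117), (146, 117), (147, 117), (148, 117), (149, 117), (150, 117), (151, 110), (152, 89), (153, 64), (154, 57), (155, 65), (156, 71), (157, 70), (158, 65), (159, 60), (160, 58), (161, 58), (162, 58), (163, 58), (164, 67), (165, 83), (166, 92), (167, 94), (168, 94), (169, 94), (170, 95), (171, 95), (172, 95), (173, 94), (174, 101), (175, 118), (176, 126), (177, 127), (178, 127), (179, 128)]
-1 -5 [327.2  84. ]
-1 5 [326.9  95.7]
1 -5 [325.1 155.3]
1 5 [324.8 165.7]
```

Run:
```python
from h import *
plan(.5185,.2285,.2125,182.8)
Rt=R.from_euler('xyz',[180,0,182.8],degrees=True).as_matrix()
a=np.array([.5185,.2285,.0])-[.0045*np.cos(.049),.0045*np.sin(.049),0]
print((Rt.T@(np.array([.521,.1637,0])-a)/.2).round(4),(Rt.T@(np.array([.5115,.3585,0])-(np.array([.521,.1637,0])-[.0036,.0002,0]))/.2).round(4))
```

```text
spin -0.0014 shift [0.2607, -0.1527, 0.8313] rows 4.4
[-0.0192 -0.3242 -0.    ] [-0.0182  0.9753  0.    ]
```

```bash
python3 -m creep '[[[0.13,-0.0763,0,0,0.5],[0.13,-0.0763,0,0,0.5],[0,0,0.2,0,0.5],[0,0,0.2,0,0.5],[0,0,0.2,0,0.5],[0,0,0.15,0,0.5],[0,0,0.0813,0,0.5],[0,0,0,0,0.5]]]'
python3 -m creep '[[[0,0,0,0,0.5],[0,0,0,0,0],[0,0,0,0,0],[0,0,0,0,0],[0,0,0,0,0],[0,0,0,0,0],[0,0,0,0,0],[0,0,0,0,0]]]'
python3 -m creep '[[[0.0075,0,0,0,0],[0.0075,0,0,0,0],[0.0075,0,0,0,0],[0,0,0,0,0],[0,0,0,0,0],[0,0,0,0,0]]]'
python3 -m creep '[[[0,0,0,0,0.5],[0,0,0,0,0.5],[0,0,0,0,0.5],[0,0,0,0,0.5],[0,0,0,0,0.5],[0,0,-0.05,0,0.5],[0,0,-0.15,0,0.5],[0,0,-0.2,0,0.5]]]'
```

```text
clock: 31.6
tool_pos: [0.5174, 0.2279, 0.2084]
orientation: [-179.8, -0.3, -177.3]
force: [-0.4, -0.1, -0.5]
opening: 0.0435
gripper_force: 0.0
clock: 32.27
tool_pos: [0.519, 0.2297, 0.2136]
orientation: [179.9, 0.1, -177.3]
force: [-1.7, 0.8, 7.4]
opening: 0.0257
gripper_force: 30.0
clock: 32.77
tool_pos: [0.5152, 0.2298, 0.2136]
orientation: [179.9, 0.2, -177.2]
force: [3.3, -1.1, 7.8]
opening: 0.0258
gripper_force: 30.0
clock: 33.43
tool_pos: [0.5132, 0.2283, 0.2907]
orientation: [-179.8, -0.3, -177.3]
force: [0.7, 0.9, 0.3]
opening: 0.0438
gripper_force: 0.0
```

```bash
python3 -m creep '[[[-0.0096,-0.1621,0,0,0.5],[-0.0096,-0.1621,0,0,0.5],[0,0,0,0,0.5],[0,0,0.2,0,0.5],[0,0,0.12,0,0.5],[0,0,0.08,0,0.5],[0,0,0,0,0.5],[0,0,0,0,0.5]]]'
python3 -m creep '[[[0,0,0,0,0.5],[0,0,0,0,0],[0,0,0,0,0],[0,0,0,0,0],[0,0,0,0,0],[0,0,0,0,0],[0,0,0,0,0],[0,0,0,0,0]]]'
python3 -m creep '[[[0.006,0,0,0,0],[0.006,0,0,0,0],[0.006,0,0,0,0],[0,0,0,0,0],[0,0,0,0,0],[0,0,0,0,0]]]'
python3 -m creep '[[[0,0,0,0,0.5],[0,0,0,0,0.5],[0,0,0,0,0.5],[0,0,0,0,0.5],[0,0,0,0,0.5],[0,0,-0.05,0,0.5],[0,0,-0.15,0,0.5],[0,0,-0.2,0,0.5]]]'
python3 -m creep '[[[-0.003,0.1625,0,0,0.5],[-0.003,0.1625,0,0,0.5],[-0.003,0.1625,0,0,0.5],[-0.003,0.1625,0,0,0.5],[-0.003,0.1625,0,0,0.5],[-0.003,0.1625,0,0,0.5],[0,0,0,0,0.5],[0,0,0,0,0.5]]]'
python3 -m creep '[[[0,0,0.2,0,0.5],[0,0,0.12,0,0.5],[0,0,0.08,0,0.5],[0,0,0,0,0.5],[0,0,0,0,0.5],[0,0,0,0,0.5]]]'
```

```text
clock: 34.1
tool_pos: [0.521, 0.1644, 0.2122]
orientation: [-179.9, -0.1, -177.3]
force: [-0.0, 0.4, 0.4]
opening: 0.0439
gripper_force: 0.0
clock: 34.77
tool_pos: [0.5212, 0.1647, 0.213]
orientation: [180.0, 0.1, -177.3]
force: [-0.8, 0.0, 6.7]
opening: 0.0257
gripper_force: 30.0
clock: 35.27
tool_pos: [0.5182, 0.1648, 0.213]
orientation: [179.9, 0.1, -177.3]
force: [3.4, 0.7, 6.7]
opening: 0.0254
gripper_force: 30.0
clock: 35.93
tool_pos: [0.5164, 0.1636, 0.2909]
orientation: [-179.8, -0.3, -177.3]
force: [1.3, 1.4, 0.3]
opening: 0.0438
gripper_force: 0.0
clock: 36.6
tool_pos: [0.5114, 0.3608, 0.2923]
orientation: [-180.0, -0.0, -177.2]
force: [0.4, -0.4, 0.5]
opening: 0.0438
gripper_force: 0.0
clock: 37.1
tool_pos: [0.5124, 0.3591, 0.2137]
orientation: [179.9, 0.1, -177.3]
force: [0.5, 0.7, 0.6]
opening: 0.0438
gripper_force: 0.0
```

Then bar2, then up and back for a check view.

```bash
python3 -m creep '[[[0,0,0,0,0],[0,0,0,0,0],[0,0,0,0,0],[0,0,0,0,0],[0,0,0,0,0],[0,0,0,0,0],[0,0,0,0,0]]]'
python3 -m creep '[[[0.0055,0,0,0,0],[0.0055,0,0,0,0],[0.0055,0,0,0,0],[0,0,0,0,0],[0,0,0,0,0],[0,0,0,0,0]]]'
python3 -m creep '[[[0,0,0,0,0.5],[0,0,0,0,0.5],[0,0,0,0,0.5],[0,0,0,0,0.5],[0,0,0,0,0.5],[0,0,-0.05,0,0.5],[0,0,-0.15,0,0.5],[0,0,-0.2,0,0.5]]]'
python3 -m creep '[[[0,0,-0.2,0,0.7],[0,0,-0.2,0,0.7],[-0.15,-0.16,0,0,1],[-0.15,-0.16,0,0,1],[0,-0.16,0,0,1],[0,0,0,0,1],[0,0,0,0,1],[0,0,0,0,1]]]'
python3 m.py
python3 - <<'E'
from h import *
p,C=shot('wrist'); g=p['frame'].astype(int).max(2)
for q in nets.masks_of(p,'bar1')[:4]:
    m=q['region']; ys,xs=np.nonzero(m); c0=int(round(q['uv'][0]))
    prof=np.array([g[r,c0-8:c0+9].mean() for r in range(100,165)]); i=np.nonzero(prof<(prof.max()*.45))[0]+100
    if len(i)==0: continue
    r=i.mean(); c=xs[(ys>r-3)&(ys<r+3)].mean(); print(c.round(1),i.tolist(),ray(p,C,(c,r),.05).round(4))
plan(.632,-.005,.405,177)
E
```

```text
clock: 37.68
tool_pos: [0.512, 0.3595, 0.2132]
orientation: [180.0, 0.1, -177.3]
force: [-1.5, -0.2, 6.3]
opening: 0.0256
gripper_force: 30.0
clock: 38.18
tool_pos: [0.5092, 0.3597, 0.2131]
orientation: [179.9, 0.1, -177.3]
force: [4.5, -0.8, 5.8]
opening: 0.0256
gripper_force: 30.0
clock: 38.85
tool_pos: [0.5077, 0.3582, 0.2904]
orientation: [-179.7, -0.3, -177.3]
force: [0.9, 1.5, 0.4]
opening: 0.0437
gripper_force: 0.0
clock: 39.52
tool_pos: [0.5698, 0.2688, 0.3728]
orientation: [180.0, 0.0, -177.3]
force: [-0.1, 1.0, 0.4]
opening: 0.0865
gripper_force: 0.0
0.97 [174. 123.] band (array([0.5176, 0.1823]), 45) yaw 2.8 ends [0.4536 0.1639] [0.5857 0.1699]
0.86 [394. 119.] band (array([0.5086, 0.3566]), 260) yaw 2.8 ends [0.433  0.3542] [0.5836 0.3625]
0.59 [246. 114.] band None yaw 3.1 ends [0.4304 0.227 ] [0.6014 0.235 ]
245.8 [127, 128, 129, 130, 131, 132, 133] [0.5159 0.2317 0.05  ]
395.3 [125, 126, 127, 128, 129, 130, 131, 132] [0.5086 0.357  0.05  ]
171.6 [127, 128, 129, 130, 131, 132, 133, 134] [0.5193 0.1694 0.05  ]
spin 0.0643 shift [-0.3839, -1.3567, -0.1637] rows 7.1
```

```bash
python3 -m creep '[[[0,0,-0.1,0.0322,1],[0,0,-0.1,0.0322,1],[-0.08,-0.17,0,0,1],[-0.08,-0.17,0,0,1],[-0.08,-0.17,0,0,1],[-0.08,-0.17,0,0,1],[-0.08,-0.17,0,0,1],[-0.08,-0.17,0,0,1]]]'
python3 -m creep '[[[-0.08,-0.17,0,0,1],[-0.08,-0.17,0,0,1],[0,0,0,0,1],[0,0,0,0,1],[0,0,0,0,1]]]'
python3 - <<'E'
from h import *
p,C=shot('wrist','w12.png'); print(tool()[:3,3])
for q,z in [('probe',.085),('stand',0),('master_top',.05)]:
    print(q,[(np.round(r['uv'],1).tolist(),round(r['confidence'],2),ray(p,C,r['uv'],z).round(4).tolist()[:2]) for r in nets.landmark_of(p,q)[:2]])
for n in ('probe','stand'):
  for q in nets.masks_of(p,n)[:1]:
    cn=max(cv2.findContours(q['region'].astype(np.uint8),0,2)[0],key=cv2.contourArea); h=cv2.convexHull(cn); print(n,q['uv'],cv2.boundingRect(h),cv2.approxPolyDP(h,3,True)[:,0].tolist())
g=cv2.cvtColor(p['frame'],cv2.COLOR_RGB2GRAY); np.save('g12.npy',g)
E
```

```text
clock: 40.38
tool_pos: [0.6551, 0.0595, 0.4123]
orientation: [180.0, 0.0, 177.0]
force: [-0.1, 1.0, -0.9]
opening: 0.0878
gripper_force: 0.0
clock: 40.8
tool_pos: [0.683, -0.009, 0.4118]
orientation: [-180.0, -0.0, 176.9]
force: [0.6, 0.2, 0.1]
opening: 0.088
gripper_force: 0.0
[ 0.68290908 -0.00842404  0.41203214]
probe [([284.7, 140.6], 0.63, [0.6365, -0.0095]), ([27.9, 33.5], 0.26, [0.5423, -0.2065])]
stand []
master_top []
probe [285.6, 137.9] (258, 109, 60, 60) [[315, 109], [316, 166], [260, 167], [258, 110]]
stand [293.0, 107.3] (248, 82, 87, 94) [[250, 83], [333, 87], [330, 167], [325, 175], [253, 171], [249, 161]]
```

Run:
```python
from h import *
p,C=shot('wrist')
q=nets.masks_of(p,'probe')[0]; cn=max(cv2.findContours(q['region'].astype(np.uint8),0,2)[0],key=cv2.contourArea)
r=cv2.minAreaRect(cn); print(r)
P=np.array([ray(p,C,c,.091)[:2] for c in cv2.boxPoints(r)]); print(P.round(4).tolist(),P.mean(0).round(4),[np.linalg.norm(P[i]-P[i-1]).round(4) for i in range(4)],[np.degrees(np.arctan2(*(P[i]-P[i-1])[::-1])).round(1) for i in range(4)])
g=cv2.cvtColor(p['frame'],cv2.COLOR_RGB2GRAY)
for row in range(104,176,4): print(row,' '.join(f'{v:3d}' for v in g[row,250:324:3]))
```

```text
((224.20700073242188, 257.9334411621094), (79.48690795898438, 64.53189086914062), 78.17850494384766)
[[0.7077, -0.1041], [0.6981, -0.0456], [0.7782, -0.0368], [0.7896, -0.0998]] [ 0.7434 -0.0716] [np.float64(0.0821), np.float64(0.0594), np.float64(0.0806), np.float64(0.0641)] [np.float64(-177.0), np.float64(99.3), np.float64(6.3), np.float64(-79.7)]
104 109 115 116 115 116 116 116 117 116 117 117 115 115 115 118 116 114 115 116 117 116 113 112 114 118
108 107 114 117 143 143 141 144 144 144 145 146 145 137 135 142 143 145 146 147 145 136 143 120 114 116
112 104 114 154 246 246 246 246 246 246 246 246 246 246 246 246 246 246 246 246 246 246 246 206 113 116
116 106 114 151 246 246 246 246 246 246 246 246 246 246 246 246 246 246 246 246 246 246 246 190 113 115
120 107 115 134 246 246 246 246 246 246 246 246 246 246 246 246 246 246 246 246 246 246 246 191 114 114
124 107 111 126 246 246 246 246 239 176 176 176 175 175 175 176 176 175 223 245 243 243 246 181 111 111
128 106 108 120 246 246 246 243  92  56  57  57  55  56  57  58  57  55  66 232 238 238 240 166 109 109
132 107 112 116 245 
[... 423 characters left out ...]
 157 168 169 168 170 169 169 168 169 169 169 169 142 246 246 247 163 109 108
152 107 108 109 241 246 246 162 166 167 168 166 167 167 167 167 166 167 168 159 246 246 246 164 106 107
156 106  94  96 234 244 245 177 164 165 165 165 165 165 165 165 164 165 165 156 245 245 246 158 108  79
160  79  90  91 203 231 231 160 161 162 162 162 164 162 162 163 163 163 161 146 234 235 225  87  50  51
164  73  89  91 203 235 236 165 160 161 162 162 161 161 162 161 161 161 161 122 150 150 150  78  50  51
168 105  84  64 111 124  80  77  80  81  81  80  80  81  80  82  78  78  80  86  89  89  88  54  50  51
172 126  75  60  57  53  54  54  51  50  51  49  50  47  50  50  48  48  49  49  49  47  48  49  48  49
```

Run:
```python
from h import *
p,C=shot('wrist')
e=[ray(p,C,c,.091)[:2] for c in [(286.5,108.5),(286.5,166.5),(257,138),(315.8,138)]]; print(np.round(e,4).tolist(),'fl centre',np.mean(e,0).round(4))
h=[ray(p,C,c,.151)[:2] for c in [(286.5,130.3),(286.5,167),(267.5,148),(305.5,148)]]; print(np.round(h,4).tolist(),'h centre',np.mean(h,0).round(4))
c=np.mean([np.mean(e,0),np.mean(h,0)],0)
plan(c[0],c[1],.292,177)
```

```text
[[0.61, -0.0061], [0.6582, -0.0088], [0.6326, -0.0323], [0.6352, 0.0172]] fl centre [ 0.634  -0.0075]
[[0.6219, -0.0065], [0.6468, -0.0079], [0.633, -0.0201], [0.6344, 0.0057]] h centre [ 0.634  -0.0072]
spin -0.0004 shift [0.2445, -0.0053, 0.6017] rows 3.2
```

```bash
python3 -m creep '[[[0.1222,-0.0027,0,0,1],[0.1222,-0.0027,0,0,1],[0,0,0,0,1],[0,0,0.16,0,1],[0,0,0.16,0,1],[0,0,0.16,0,1],[0,0,0.12,0,1],[0,0,0.042,0,1]]]'
python3 -m creep '[[[0,0,0,0,1],[0,0,0,0,1],[0,0,0,0,1],[0,0,0,0,1]]]'
python3 -c "
from h import *
plan(.634,-.0073,.284,177)"
```

```text
clock: 41.92
tool_pos: [0.6329, -0.008, 0.2798]
orientation: [-179.9, -0.3, 176.9]
force: [-0.9, -0.8, 0.5]
opening: 0.0879
gripper_force: 0.0
clock: 42.25
tool_pos: [0.6349, -0.0077, 0.2858]
orientation: [180.0, 0.2, 176.9]
force: [-0.1, -0.1, -0.2]
opening: 0.0874
gripper_force: 0.0
spin -0.0008 shift [0.0044, 0.0018, 0.009] rows 0.1
```

```bash
python3 -m creep '[[[0.004,0.002,0.004,0,0],[0,0,0,0,0],[0,0,0,0,0],[0,0,0,0,0],[0,0,0,0,0],[0,0,0,0,0],[0,0,0,0,0],[0,0,0,0,0]]]'
python3 -m creep '[[[0,0,0,0,0],[0,0,0,0,0],[0,0,0,0,0],[0,0,0,0,0],[0,0,0,0,0],[0,0,0,0,0],[0,0,0,0,0],[0,0,0,0,0]]]'
python3 -c "
from h import *
print(telemetry.get_obs())"
python3 -m creep '[[[0,0,-0.05,0,0],[0,0,-0.1,0,0],[0,0,-0.15,0,0],[0,0,-0.1,0,0],[0,0,0,0,0],[0,0,0,0,0],[0,0,0,0,0]]]'
python3 -c "
from h import *
print(tool().round(4))
plan(.479,-.002,.36,177)"
```

```text
clock: 42.92
tool_pos: [0.6334, -0.0074, 0.2829]
orientation: [-180.0, -0.0, 176.9]
force: [0.4, -0.1, 0.8]
opening: 0.0399
gripper_force: 0.0
clock: 43.58
tool_pos: [0.6334, -0.0074, 0.2829]
orientation: [180.0, -0.0, 176.9]
force: [0.3, -0.9, -1.0]
opening: 0.0259
gripper_force: 30.0
{'clock': 43.5833, 'joint_pos': array([ 1.69567045e+01,  2.23295342e+01, -1.36607501e+01, -1.84370378e-03,
       -5.40131948e+01, -1.10040373e+02]), 'qvel': array([-0.02836269,  0.08156588, -0.03275158, -0.10112995,  0.11135673,
       -0.01154409]), 'tau': array([-7.32234959e-02, -5.69143116e+01,  2.52278960e+01,  6.03503600e+00,
       -2.10522017e-01, -1.71345058e-03]), 'tool_pos': array([ 0.63335138, -0.00740022,  0.28290879]), 'orientation': array([ 1.79999791e+02, -3.77963215e-03,  1.76915248e+02]), 'force': array([ 0.29247414, -0.91407075, -1.00352618]), 'moment': array([-0.00470681, -0.13107588,  0.00228138]), 'gripper_force': 29.989855885505676, 'opening': 0.025926848185278992}
clock: 44.17
tool_pos: [0.6328, -0.0075, 0.3626]
orientation: [180.0, -0.1, 176.9]
force: [-0.2, -0.7, -2.5]
opening: 0.0261
gripper_force: 30.0
[[-9.985e-01  5.420e-02 -9.000e-04  6.328e-01]
 [ 5.420e-02  9.985e-01  3.000e-04 -7.500e-03]
 [ 9.000e-04  3.000e-04 -1.000e+00  3.626e-01]
 [ 0.000e+00  0.000e+00  0.000e+00  1.000e+00]]
spin -0.0012 shift [0.7696, -0.0128, 0.0129] rows 3.8
```

Run:
```python
from h import *
p,_=shot('wrist'); M=np.array(p['mount'])
def cam(x,y,z,yaw):
    T=np.eye(4); T[:3,:3]=R.from_euler('xyz',[180,0,yaw],degrees=True).as_matrix(); T[:3,3]=[x,y,z]; return T@M
for fn,pose,box in [('w3.png',(.5824,-.0006,.4054,180.4),(255,20,340,115)),('w11.png',(.5307,-.138,.3509,175.3),(400,70,500,160)),('w2.png',(.5831,-.2314,.4041,180.1),(535,45,560,95))]:
    C=cam(*pose); im=cv2.imread('pics/'+fn); x0,y0,x1,y1=box; g=cv2.cvtColor(im,cv2.COLOR_BGR2GRAY)[y0:y1,x0:x1]
    t=170 if fn!='w11.png' else 130
    n,l,s,c=cv2.connectedComponentsWithStats((g>t).astype(np.uint8))
    for i in range(1,n):
        if s[i][4]>300: print(fn,s[i].tolist(),(c[i]+[x0,y0]).round(1),ray(p,C,c[i]+[x0,y0],.05).round(4))
for cam_ in ('top','scene'):
    q,C=shot(cam_)
    for m in nets.masks_of(q,'master')[:1]: print(cam_,m['confidence'],m['uv'],ray(q,C,m['uv'],.02).round(4))
    print([ (ray(q,C,r['uv'],.05).round(4)[:2],r['confidence']) for r in nets.landmark_of(q,'master_top')[:2]])
```

```text
w3.png [0, 0, 85, 95, 2951] [299.1  68.9] [0.4767 0.0084 0.05  ]
w3.png [20, 26, 41, 43, 1347] [295.  67.] [0.4752 0.0047 0.05  ]
w11.png [0, 0, 11, 46, 313] [403.9  88. ] [ 0.4495 -0.0438  0.05  ]
w11.png [44, 26, 44, 45, 1559] [465.4 117.8] [0.4753 0.004  0.05  ]
w2.png [13, 2, 12, 42, 332] [555.   71.8] [0.4795 0.0047 0.05  ]
top 0.74 [253.6, 228.0] [0.4747 0.0006 0.02  ]
[(array([4.895e-01, 1.000e-04]), 0.78)]
scene 0.56 [304.6, 241.1] [0.4789 0.0094 0.02  ]
[(array([0.4785, 0.0081]), 0.6), (array([0.5126, 0.3567]), 0.19)]
```

```bash
python3 -m creep '[[[0.12,0.003,0,0,0],[0.16,0.004,0,0,0],[0.18,0.004,0,0,0],[0.18,0.004,0,0,0],[0.15,0.002,0,0,0],[0,0,0,0,0],[0,0,0,0,0],[0,0,0,0,0]]]'
python3 -m creep '[[[0,0,0.1,0,0],[0,0,0.08,0,0],[0,0,0.03,0,0],[0,0,0,0,0],[0,0,0,0,0],[0,0,0,0,0]]]'
python3 -c "
from h import *
plan(.475,.0044,.310,177)"
```

```text
clock: 45.18
tool_pos: [0.476, 0.0046, 0.3636]
orientation: [180.0, 0.1, 177.0]
force: [0.5, 0.8, -2.1]
opening: 0.0255
gripper_force: 30.0
clock: 45.68
tool_pos: [0.4766, 0.0046, 0.3216]
orientation: [-180.0, 0.0, 176.9]
force: [-0.2, 0.2, -2.4]
opening: 0.0258
gripper_force: 30.0
spin -0.001 shift [0.0077, -0.0012, 0.0582] rows 0.3
```

```bash
python3 -m creep '[[[0.007,-0.001,0,0,0],[0,0,0.02,0,0],[0,0,0.015,0,0],[0,0,0.0125,0,0],[0,0,0.01,0,0],[0,0,0,0,0],[0,0,0,0,0]]]'
python3 -m creep '[[[0,0,0,0,0],[0,0,0,0,0],[0,0,0,0,0],[0,0,0,0,0],[0,0,0,0,0],[0,0,0,0,0],[0,0,0,0,0],[0,0,0,0,0]]]'
```

```text
clock: 46.27
tool_pos: [0.4745, 0.0044, 0.3096]
orientation: [180.0, 0.0, 176.9]
force: [0.0, 1.1, 0.8]
opening: 0.0259
gripper_force: 30.0
clock: 46.93
tool_pos: [0.4744, 0.0044, 0.3095]
orientation: [180.0, 0.0, 176.9]
force: [1.1, 0.5, -0.0]
opening: 0.0257
gripper_force: 30.0
```

```bash
python3 -m creep '[[[0,0,0,0,0],[0,0,0,0,0],[0,0,0,0,0],[0,0,-0.05,0,0],[0,0,-0.1,0,0],[0,0,-0.12,0,0],[0,0,0,0,0],[0,0,0,0,0]]]'
python3 -c "
from h import *
plan(.515,.2292,.362,177)"
```

```text
clock: 47.6
tool_pos: [0.4743, 0.0043, 0.3641]
orientation: [179.9, 0.1, 176.9]
force: [-0.1, -0.3, -2.9]
opening: 0.0259
gripper_force: 30.0
spin -0.0011 shift [-0.1445, 1.1335, 0.0104] rows 5.7
```

```bash
python3 -m creep '[[[-0.02,0.16,0,0,0],[-0.021,0.165,0,0,0],[-0.021,0.165,0,0,0],[-0.021,0.165,0,0,0],[-0.021,0.165,0,0,0],[-0.021,0.165,0,0,0],[-0.0195,0.1485,0,0,0],[0,0,0,0,0]]]'
python3 -m creep '[[[0,0,0,0,0],[0,0,0.1,0,0],[0,0,0.08,0,0],[0,0,0.03,0,0],[0,0,0,0,0],[0,0,0,0,0],[0,0,0,0,0]]]'
python3 -c "
from h import *
plan(.515,.2292,.3095,177)"
```

```text
clock: 48.27
tool_pos: [0.516, 0.2334, 0.3613]
orientation: [-179.9, -0.1, 177.1]
force: [0.6, -0.9, -1.3]
opening: 0.0259
gripper_force: 30.0
clock: 48.85
tool_pos: [0.5157, 0.2289, 0.3223]
orientation: [180.0, 0.1, 176.9]
force: [-0.4, -0.8, -1.9]
opening: 0.0256
gripper_force: 30.0
spin -0.0011 shift [0.0037, 0.0011, 0.0639] rows 0.3
```

```bash
python3 -m creep '[[[0,0.001,0.02,0,0],[0,0,0.02,0,0],[0,0,0.0125,0,0],[0,0,0.01,0,0],[0,0,0,0,0],[0,0,0,0,0],[0,0,0,0,0],[0,0,0,0,0]]]'
python3 -m creep '[[[0,0,0,0,0],[0,0,0,0,0],[0,0,0,0,0],[0,0,0,0,0],[0,0,0,0,0],[0,0,0,0,0],[0,0,0,0,0],[0,0,0,0,0]]]'
python3 - <<'E'
from h import *
T=tool(); tip=T[:3,3]+[.0006,0,-.2639]
for n in ('scene','top'):
    p,C=shot(n,n+'t.png')
    print(n,'exp',proj(p,C,[tip[0],tip[1],.05]).round(1),[(np.round(r['uv'],1).tolist(),round(r['confidence'],2)) for r in nets.landmark_of(p,'probe_tip')[:2]],'bars',[(np.round(r['uv'],1).tolist(),round(r['confidence'],2)) for r in nets.landmark_of(p,'bar1')[:6]])
    print('bar1 centre exp',proj(p,C,[.515,.2292,.037]).round(1))
E
python3 -m creep '[[[0,0,-0.05,0,0],[0,0,-0.1,0,0],[0,0,-0.12,0,0],[0,0,0,0,0],[0,0,0,0,0]]]'
python3 -c "
from h import *
plan(.5083,.359,.362,177)"
```

```text
clock: 49.52
tool_pos: [0.5156, 0.2295, 0.3093]
orientation: [180.0, 0.0, 176.9]
force: [0.8, 0.8, -0.1]
opening: 0.0258
gripper_force: 30.0
clock: 50.18
tool_pos: [0.5155, 0.2294, 0.309]
orientation: [180.0, 0.0, 176.9]
force: [2.4, 0.9, 0.2]
opening: 0.0258
gripper_force: 30.0
scene exp [356.1 310.9] [([357.8, 314.3], 0.48)] bars [([337.1, 290.3], 0.96), ([401.7, 358.1], 0.85), ([266.5, 113.7], 0.84), ([355.9, 316.5], 0.8), ([276.6, 256.2], 0.69), ([159.8, 221.3], 0.65)]
bar1 centre exp [355.6 313.5]
top exp [179.1 213. ] [] bars [([199.2, 213.3], 0.88), ([330.9, 145.0], 0.82), ([326.0, 285.3], 0.68), ([177.3, 211.5], 0.57), ([412.9, 233.4], 0.56), ([137.3, 214.8], 0.49)]
bar1 centre exp [180.2 213.7]
clock: 50.9
tool_pos: [0.5152, 0.2292, 0.3643]
orientation: [179.9, 0.0, 176.9]
force: [-0.3, 0.7, -2.2]
opening: 0.0258
gripper_force: 30.0
spin -0.0011 shift [0.0686, 0.6462, 0.0116] rows 3.2
```

```bash
python3 -m creep '[[[0.014,0.12,0,0,0],[0.017,0.165,0,0,0],[0.017,0.165,0,0,0],[0.014,0.13,0,0,0],[0.0066,0.066,0,0,0],[0,0,0,0,0],[0,0,0,0,0],[0,0,0,0,0]]]'
python3 -m creep '[[[0,0,0.1,0,0],[0,0,0.08,0,0],[0,0,0.03,0,0],[0,0,0,0,0],[0,0,0,0,0],[0,0,0,0,0]]]'
python3 -c "
from h import *
plan(.5083,.359,.3092,177)"
```

```text
clock: 51.57
tool_pos: [0.5084, 0.3582, 0.3621]
orientation: [-179.9, -0.1, 176.9]
force: [-0.1, 0.0, -1.4]
opening: 0.0258
gripper_force: 30.0
clock: 52.07
tool_pos: [0.5091, 0.359, 0.3221]
orientation: [179.9, 0.1, 176.9]
force: [0.3, 0.3, -3.0]
opening: 0.0261
gripper_force: 30.0
spin -0.0011 shift [0.0042, -0.0, 0.0645] rows 0.3
```

```bash
python3 -m creep '[[[0.002,0,0.02,0,0],[0,0,0.02,0,0],[0,0,0.0125,0,0],[0,0,0.01,0,0],[0,0,0,0,0],[0,0,0,0,0],[0,0,0,0,0],[0,0,0,0,0]]]'
python3 -m creep '[[[0,0,0,0,0],[0,0,0,0,0],[0,0,0,0,0],[0,0,0,0,0],[0,0,0,0,0],[0,0,0,0,0],[0,0,0,0,0],[0,0,0,0,0]]]'
python3 -m creep '[[[0,0,0,0,0],[0,0,-0.05,0,0],[0,0,-0.1,0,0],[0,0,-0.12,0,0],[0,0,0,0,0],[0,0,0,0,0]]]'
python3 -c "
from h import *
plan(.5187,.1645,.362,177)"
```

```text
clock: 52.73
tool_pos: [0.5084, 0.3593, 0.3088]
orientation: [180.0, 0.0, 176.9]
force: [0.2, 0.3, -0.1]
opening: 0.0257
gripper_force: 30.0
clock: 53.4
tool_pos: [0.5083, 0.3592, 0.3085]
orientation: [180.0, 0.0, 176.9]
force: [0.7, 1.7, 1.7]
opening: 0.0259
gripper_force: 30.0
clock: 53.9
tool_pos: [0.5081, 0.3589, 0.3639]
orientation: [179.9, 0.0, 176.9]
force: [0.2, 0.5, -2.7]
opening: 0.0258
gripper_force: 30.0
spin -0.0011 shift [-0.1036, -0.9681, 0.0096] rows 4.9
```

```bash
python3 -m creep '[[[-0.014,-0.13,0,0,0],[-0.019,-0.175,0,0,0],[-0.019,-0.175,0,0,0],[-0.019,-0.175,0,0,0],[-0.017,-0.16,0,0,0],[-0.0156,-0.153,0,0,0],[0,0,0,0,0],[0,0,0,0,0]]]'
python3 -m creep '[[[0,0,0,0,0],[0,0,0.1,0,0],[0,0,0.08,0,0],[0,0,0.03,0,0],[0,0,0,0,0],[0,0,0,0,0],[0,0,0,0,0]]]'
python3 -c "
from h import *
plan(.5187,.1645,.3092,177)"
```

```text
clock: 54.57
tool_pos: [0.5179, 0.1627, 0.3617]
orientation: [-179.9, -0.1, 176.8]
force: [1.0, 0.6, -1.1]
opening: 0.0263
gripper_force: 30.0
clock: 55.15
tool_pos: [0.5189, 0.1653, 0.3212]
orientation: [180.0, 0.0, 177.0]
force: [0.2, 0.3, -1.9]
opening: 0.0259
gripper_force: 30.0
spin -0.0004 shift [0.0008, -0.0043, 0.06] rows 0.3
```

```bash
python3 -m creep '[[[0,-0.002,0.02,0,0],[0,0,0.02,0,0],[0,0,0.0125,0,0],[0,0,0.008,0,0],[0,0,0,0,0],[0,0,0,0,0],[0,0,0,0,0],[0,0,0,0,0]]]'
python3 -m creep '[[[0,0,0,0,0],[0,0,0,0,0],[0,0,0,0,0],[0,0,0,0,0],[0,0,0,0,0],[0,0,0,0,0],[0,0,0,0,0],[0,0,0,0,0]]]'
python3 -m creep '[[[0,0,0,0,0],[0,0,-0.05,0,0],[0,0,-0.1,0,0],[0,0,-0.12,0,0],[0,0,0,0,0],[0,0,0,0,0]]]'
python3 -c "
from h import *
plan(.4745,.0044,.362,177)"
```

```text
clock: 55.82
tool_pos: [0.5188, 0.1645, 0.3087]
orientation: [180.0, 0.1, 176.9]
force: [1.9, 1.3, 0.6]
opening: 0.026
gripper_force: 30.0
clock: 56.48
tool_pos: [0.5186, 0.1643, 0.3084]
orientation: [180.0, 0.0, 176.9]
force: [0.3, 1.5, 0.1]
opening: 0.0258
gripper_force: 30.0
clock: 56.98
tool_pos: [0.5183, 0.1641, 0.3636]
orientation: [179.9, 0.0, 176.9]
force: [0.5, -0.1, -2.3]
opening: 0.026
gripper_force: 30.0
spin -0.0011 shift [0.177, -0.809, 0.0082] rows 4.1
```

```bash
python3 -m creep '[[[0.03,-0.13,0,0,0],[0.038,-0.175,0,0,0],[0.038,-0.175,0,0,0],[0.038,-0.175,0,0,0],[0.033,-0.154,0,0,0],[0,0,0,0,0],[0,0,0,0,0],[0,0,0,0,0]]]'
python3 -m creep '[[[0,0,0.1,0,0],[0,0,0.08,0,0],[0,0,0.03,0,0],[0,0,0,0,0],[0,0,0,0,0],[0,0,0,0,0]]]'
python3 -c "
from h import *
plan(.4745,.0044,.3092,177)"
```

```text
clock: 57.65
tool_pos: [0.4741, 0.0044, 0.3619]
orientation: [-180.0, -0.1, 176.9]
force: [0.2, 0.5, -2.4]
opening: 0.0261
gripper_force: 30.0
clock: 58.15
tool_pos: [0.475, 0.0052, 0.3211]
orientation: [180.0, 0.0, 177.0]
force: [0.0, 0.4, -2.4]
opening: 0.0261
gripper_force: 30.0
spin -0.0004 shift [0.0024, -0.004, 0.0593] rows 0.3
```

```bash
python3 -m creep '[[[0.001,-0.002,0.02,0,0],[0,0,0.02,0,0],[0,0,0.0125,0,0],[0,0,0.008,0,0],[0,0,0,0,0],[0,0,0,0,0],[0,0,0,0,0],[0,0,0,0,0]]]'
python3 -m creep '[[[0,0,0,0,0],[0,0,0,0,0],[0,0,0,0,0],[0,0,0,0,0],[0,0,0,0,0],[0,0,0,0,0],[0,0,0,0,0],[0,0,0,0,0]]]'
python3 -m creep '[[[0,0,0,0,0],[0,0,-0.05,0,0],[0,0,-0.12,0,0],[0,0,-0.15,0,0],[0,0,0,0,0],[0,0,0,0,0]]]'
python3 -c "
from h import *
plan(.6334,-.0074,.372,177)"
```

```text
clock: 58.82
tool_pos: [0.4745, 0.0044, 0.3086]
orientation: [180.0, 0.1, 176.9]
force: [1.1, 1.1, 1.1]
opening: 0.0259
gripper_force: 30.0
clock: 59.48
tool_pos: [0.4743, 0.0042, 0.3083]
orientation: [-180.0, 0.0, 176.9]
force: [1.8, 0.8, 0.7]
opening: 0.026
gripper_force: 30.0
clock: 59.98
tool_pos: [0.474, 0.0041, 0.373]
orientation: [180.0, 0.1, 176.9]
force: [-0.9, 0.2, -3.2]
opening: 0.0261
gripper_force: 30.0
spin -0.0011 shift [-0.799, -0.016, 0.0052] rows 4.0
```

```bash
python3 -m creep '[[[-0.12,-0.003,0,0,0],[-0.17,-0.003,0,0,0],[-0.18,-0.004,0,0,0],[-0.18,-0.003,0,0,0],[-0.149,-0.003,0,0,0],[0,0,0,0,0],[0,0,0,0,0],[0,0,0,0,0]]]'
python3 -c "
from h import *
plan(.6334,-.0074,.2829,177)"
```

```text
clock: 60.65
tool_pos: [0.6329, -0.0078, 0.37]
orientation: [-180.0, -0.3, 176.9]
force: [-0.1, -0.1, -2.7]
opening: 0.0257
gripper_force: 30.0
spin -0.0014 shift [-0.0025, 0.002, 0.4353] rows 2.2
```

```bash
python3 -m creep '[[[0,0,0.14,0,0],[0,0,0.12,0,0],[0,0,0.09,0,0],[0,0,0.04,0,0],[0,0,0,0,0],[0,0,0,0,0],[0,0,0,0,0],[0,0,0,0,0]]]'
python3 -c "
from h import *
plan(.6334,-.0074,.2829,177)"
```

```text
clock: 61.32
tool_pos: [0.634, -0.0074, 0.2959]
orientation: [180.0, 0.1, 176.9]
force: [-0.2, 0.4, -2.1]
opening: 0.0261
gripper_force: 30.0
spin -0.0008 shift [0.0029, -0.0001, 0.0651] rows 0.3
```

```bash
python3 -m creep '[[[0.002,0,0.03,0,0],[0,0,0.02,0,0],[0,0,0.012,0,0],[0,0,0.004,0,0],[0,0,0,0,0],[0,0,0,0,0],[0,0,0,0,0]]]'
```

```text
clock: 61.9
tool_pos: [0.6331, -0.0074, 0.2828]
orientation: [-180.0, 0.0, 176.9]
force: [-6.2, 1.6, 12.5]
opening: 0.0257
gripper_force: 30.0
```

```bash
python3 -m creep '[[[0,0,-0.004,0,0],[0,0,0,0,0],[0,0,0,0,1],[0,0,0,0,1],[0,0,0,0,1],[0,0,0,0,1],[0,0,0,0,1],[0,0,0,0,1]]]'
python3 -m creep '[[[0,0,0,0,1],[0,0,0,0,1],[0,0,-0.05,0,1],[0,0,-0.12,0,1],[0,0,-0.16,0,1],[0,0,-0.16,0,1],[0,0,-0.16,0,1],[-0.122,0,0,0,1]]]'
python3 -m creep '[[[-0.122,0,0,0,1],[0,0,0,0,1],[0,0,0,0,1],[0,0,0,0,1]]]'
python3 - <<'E'
from h import *
p,C=shot('wrist','fin.png')
print([(np.round(r['uv'],1).tolist(),ray(p,C,r['uv'],.085).round(4)[:2]) for r in nets.landmark_of(p,'probe')[:2]])
g=cv2.cvtColor(p['frame'],cv2.COLOR_RGB2GRAY)
for row in range(108,176,10): print(row,' '.join(f'{v:3d}' for v in g[row,250:324:3]))
q,D=shot('top')
print([(np.round(r['uv'],1).tolist(),round(r['confidence'],2),ray(q,D,r['uv'],.037).round(3)[:2]) for r in nets.landmark_of(q,'bar1')])
q,D=shot('scene')
print([(np.round(r['uv'],1).tolist(),round(r['confidence'],2)) for r in nets.landmark_of(q,'bar1')],[(r['uv'],r['confidence']) for r in nets.landmark_of(q,'probe')[:1]])
E
```

```text
clock: 62.57
tool_pos: [0.6333, -0.0076, 0.2817]
orientation: [-180.0, -0.0, 176.9]
force: [0.3, 0.9, -0.5]
opening: 0.0601
gripper_force: 0.0
clock: 63.23
tool_pos: [0.6566, -0.0091, 0.4222]
orientation: [179.9, 0.7, 177.0]
force: [1.1, -0.5, 2.1]
opening: 0.0876
gripper_force: 0.0
clock: 63.57
tool_pos: [0.6817, -0.0102, 0.4119]
orientation: [-180.0, -0.0, 176.9]
force: [-0.3, 0.3, -0.0]
opening: 0.0876
gripper_force: 0.0
[([287.9, 140.8], array([ 0.6354, -0.008 ]))]
108 130 112 116 116 114 116 115 116 114 116 114 115 113 111 112 116 115 111 113 115 117 115 111 111 114
118 125 108 115 177 246 246 246 246 246 246 246 246 246 246 246 246 246 246 246 246 246 246 246 155 115
128 135 111 110 160 246 246 246 246 112  55  56  56  56  57  57  56  57  55 136 241 241 242 245 140 110
138 130 109 109 144 246 246 247 139 175 174 174 175 174 175 174 174 174 173 174 158 246 246 246 128 110
148 144 105 109 139 246 246 246 149 171 169 169 169 169 169 168 168 169 169 169 153 246 246 245 113 107
158 144  96  93  97 231 235 235 140 165 165 166 166 166 164 164 164 164 165 163 173 245 245 244  71  55
168 118  70  61  56 165 171 117 110 133 133 134 132 133 132 132 132 132 132 131 116 136 136 127  52  50
[([200.5, 211.4], 0.81, array([0.523, 0.166])), ([402.8, 293.2], 0.77, array([ 0.281, -0.46 ])), ([179.7, 212.8], 0.72, array([0.518, 0.231])), ([325.6, 286.6], 0.65, array([ 0.298, -0.224])), ([329.5, 143.3], 0.58, array([ 0.747, -0.237]))]
[([265.7, 115.7], 0.96), ([338.5, 288.1], 0.86), ([358.0, 312.6], 0.71), ([402.8, 361.2], 0.67), ([159.3, 222.4], 0.67), ([303.6, 162.6], 0.64)] [([243.6, 249.0], 0.85)]
```

```bash
python3 -m creep '[[[0.08,0.17,0,0,1],[0.08,0.17,0,0,1],[0.08,0.17,0,0,1],[0.08,0.17,0,0,1],[0.08,0.17,0,0,1],[0.08,0.17,0,0,1],[0.08,0.17,0,0,1],[0.08,0.17,0,0,1]]]'
python3 -m creep '[[[0,0,0.1,-0.032,1],[0,0,0.1,-0.032,1],[0,0,0,0,1],[0,0,0,0,1],[0,0,0,0,1]]]'
python3 m.py
```

```text
clock: 64.58
tool_pos: [0.5677, 0.2698, 0.4123]
orientation: [180.0, 0.0, 176.9]
force: [-0.2, 0.8, 0.8]
opening: 0.0875
gripper_force: 0.0
clock: 65.0
tool_pos: [0.5692, 0.2682, 0.373]
orientation: [180.0, 0.1, -177.4]
force: [0.1, -0.5, 0.3]
opening: 0.0875
gripper_force: 0.0
0.94 [397. 120.] band (array([0.5083, 0.3566]), 260) yaw 2.7 ends [0.4327 0.3547] [0.5844 0.3629]
0.86 [174. 126.] band None yaw 3.3 ends [0.453  0.1638] [0.5852 0.1694]
0.55 [247. 114.] band None yaw 2.9 ends [0.4314 0.2271] [0.6019 0.2355]
```

All bars are unchanged in their cradles; handing in.

```bash
python3 -c "
from h import *
print(workorder.close_job())"
```

```text
the job is handed in; nothing more can be done
None
```

Job handed in at about 65 s: the three bars present (bar1, bar2, bar3; bar4 was absent) lie in cradles; touched master, bar1, bar2, bar3, master (contact confirmed by wrist force, tip-on-band position by calculation only); the probe is back upright in its stand.

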